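Load two movement cups into the spring magazine

TASK

Load the spring magazine with the white movement cup first and then the blue one on top of it: set each cup flat in the mouth and push it down past the orange sprung lips until they close over it and hold it in when you let go. Press gently, never with more than 25 N (when full it bottoms out hard just after the lips close), and leave the black cup and the other things on the bench where they are.

Things in the scene. Friction and masses are not known exactly. Their poses are not given: they have to be found in the camera images.
- magazine: Spring magazine, fixed to the bench: dark foot 96 (x) x 90 (y) x 8 mm carrying an upright square head with clear windows, open on top. Origin: centre of the foot's underside, z up along the well's axis. Well 52 x 52 mm inside (1 mm play round a cup). The head is screwed up or down on the foot by up to 8 mm either way; THIS HEIGHT IS NOT MEASURED and must be seen or felt.
- mid_plane (a point): Point of the foot on the well's axis, 66 mm above its underside: where the flat undersides of the two lips (the lip plane) lie if the head is at mid height. The true lip plane is up to 8 mm higher or lower. The head's rim is 15 mm above the lip plane, its top 3 mm a sloping lead-in; the rim measures 60 (x) x 78 (y) mm outside.
- lip_side (a point): Point of the foot 23 mm to +y of mid_plane, nominally at the tip of one orange lip; the other is opposite, at -y. Lips are 24 mm wide, stick 3 mm into the well and yield outwards (1.7 N each at rest, plus 0.3 N per mm). Their steep upper faces run from 2 to 8 mm above the lip plane: a cup set on them stands with its underside 6 to 8 mm, its top 26 to 28 mm above the lip plane.
- follower_mid (a point): Point of the foot 1 mm below mid_plane, nominally the top of the round brass follower in the empty well (always 1 mm under the true lip plane). Its spring pushes up with 5 N plus 0.12 N per mm (and is damped, 0.05 N per mm/s); hard stop after 41 mm. Past the point where the lips close over a cup there is 22 mm of travel left with one cup in, only 2 mm with two.
- cup_seat (a point): Point of the foot on the well's axis 20 mm below mid_plane: nominally the origin of the uppermost cup held in (20 mm under the true lip plane; a second cup lies 20 mm lower). Once a pushed cup's top is below the lip plane the lips snap out over its edge; let go, the spring lifts it until its top rests exactly at the lip plane.
- white_cup: White round watch-movement cup, a solid disc 50 mm diameter and 20 mm thick with a bright movement plate flush on its top, about 60 g; origin at the centre of its underside, z along its axis. It starts lying flat on the bench mat, movement up. Grip it across its sides.
- blue_cup: Blue round watch-movement cup, a solid disc 50 mm diameter and 20 mm thick with a bright movement plate flush on its top, about 60 g; origin at the centre of its underside, z along its axis. It starts lying flat on the bench mat, movement up. Grip it across its sides.
- black_cup: Bystander: a cup like the other two but black, brass-coloured plate on top; origin at the centre of its underside. It stays where it is.
- oil_jar: Bystander: amber glass jar with black cap, 40 mm diameter, 45 mm high; origin at the centre of its underside.
- loupe: Bystander: black eye loupe, 38 mm diameter, 30 mm high; origin at the centre of its underside.
- screwdriver: Bystander: red-handled screwdriver, 140 mm long, lying on the mat.
- parts_tray: Bystander: grey divided tray, 90 x 120 x 18 mm; origin at the centre of its underside.
- wheel_blank: Bystander: small brass disc with a pin, 18 mm diameter, 11 mm high.
There are look-alikes about, which are no part of the job. Of the things shaped like the white_cup, the white one is meant.

How it is judged:
By the outcome, as a careful person would: the job done as asked, in the order asked, and still so for the second after the job is handed in, with the robot touching nothing.
It also fails if it takes over 72 s, if anything falls off the work surface, if the arm or the gripper's body presses on something with over 40 N, if the wrist force passes 120 N, or if a joint passes its speed limit or range.

ROBOT

A 6-joint arm with a two-finger parallel gripper is mounted at the origin on the work surface. World frame = base frame: x ahead of the robot, y to its left, z up, the work surface at z = 0. Lengths are in m, angles in rad, forces in N, time in s.
With the tool pointing down it reaches from about 0.35 to 0.975 m from the base axis. Payload 4.9 kg.
Tool frame: the origin (TCP) lies at the very end of the fingers, on their centre line; the grasp point (between the pads) lies 19 mm behind it; x points along the fingers, z is the direction in which the jaws open and shut, and the axes are right-handed (so a half turn about x gives the same grasp; the last joint's range is limited). The gripper opens to 85 mm and grips with 20 to 120 N. Pads are 22 mm wide; open, the fingers measure 114 mm over their backs; the gripper's body (76 mm by 85 mm) begins 54 mm behind the grasp point. The pads swing forward as they close: fully open they stand 13 mm farther back than shut.
Start: joints at [-1.296, 0.053, 1.613, -0, 1.476, -0.119], TCP at [0.24, -0.577, 0.231] pointing down, gripper open.
Joint ranges: [-3.01, 3.01], [-1.01, 2.22], [0.06, 2.58], [-1.02, 4.17], [0.09, 2.62], [-3.14, 3.14]. Speed limits (rad/s): [2.57, 2.57, 3.14, 3.14, 3.14, 3.14].

INTERFACE

Orientations are given as a unit quaternion [w, x, y, z].
In Python, from plant import manip, viewer gives the robot as it stands.
- The arm moves only by the shell command python3 -m inch 'ROWS'. ROWS is JSON, a list of rows, each an object with "fingers": the opening, from -1 (shut) to 1 (fully open), so that 0 is half open; "delta_pos": the shift along the tool's x, y, z in cm, a list of three; "twist": the turn, a rotation vector about the tool's x, y, z in degrees, a list of three. A call has 1 to 5 rows; each row shifts and turns the commanded pose from where the row before left it, along the tool's axes as they then stand; what a row does not reach is not made up. A row lasts 1/8 s, in which the tool goes at most 62.5 mm and 10.7 degrees, less where a joint would pass 70% of its speed; a pose out of reach is approached as far as the arm can. A call is refused whole if a number of a shift passes 6.25 or a number of a turn 10.7, either way. A call with a gripper value outside its range is refused whole. The fingers move at their own pace and stop on an object; the grip force is fixed at half the most. Time passes only in rows, so rows that do not move let the fingers close. It gives the time, the measured TCP pose, the force and the opening at its end, in the units of the state.
- manip.state(): the state, without advancing time (a new reading comes with each control period).
- viewer.grab_frame(name): name is "side" or "top"; returns a dict with "pixels" (420x560x3 uint8, blue, green, red), "range_z" (420x560 float32, m along the optical axis (not along the pixel's ray), 0 where there is no reading), "K" (3x3 intrinsics, pixels), "pose" (4x4, takes a point from camera to world coordinates). Camera axes: x right, y down, z forward; pixel columns grow to the right and rows downward; lengths in m; the calibration is good to about 2 mm. A picture is of the moment at which its call begins.
- manip.job_done(): hands the job in, once; it reports no verdict.
The state is a dict: "time": time; "joint_pos": joint angles; "joint_vel": joint speeds; "joint_efforts": joint torques, N m; "tool_pos": TCP position; "tool_rot": TCP orientation; "contact_force": force on the tool from outside, world axes, zero at the start; "ft_torque": the same for the moment, N m; "gripper_width": opening from 0.0 (shut) to 1.0 (fully open).
Only numpy, scipy, OpenCV 4.12 (cv2) and the standard library are available. Lean on these libraries where they do the work, as an engineer would, in place of code of your own. Each camera call takes 0.05 s, during which the arm holds its last target.

## Working session

There is one attempt and no reset: what is moved stays moved. The work goes in short steps, Python scripts to look and compute and a shell command to move; the robot and the scene stay as the last step left them, time stands still between calls to the robot, and variables do not carry over. Pictures are saved under pics/ and viewed, and the job is handed in when it is done.

```bash
ls; mkdir -p pics
python3 - <<'E'
from plant import manip, viewer
import cv2,numpy as np
print(manip.state())
for n in("side","top"):
    f=viewer.grab_frame(n); cv2.imwrite(f"pics/{n}0.png",f["pixels"]); np.savez(f"pics/{n}0.npz",**f)
    print(n,f["K"],f["pose"])
E
```

```text
pics
{'time': 0.0, 'joint_pos': array([-1.29602738e+00,  5.33631557e-02,  1.61431155e+00,  2.93826533e-05,
        1.47598436e+00, -1.18965527e-01]), 'joint_vel': array([ 8.65061380e-06, -1.30470769e-04, -9.97316090e-04,  2.06867858e-03,
       -6.42768067e-04,  1.21683818e-03]), 'joint_efforts': array([ 1.62803288e-03, -3.93684518e+01, -3.70173132e+01, -7.60825259e-06,
        7.10872919e-03, -9.52325706e-06]), 'tool_pos': array([ 0.23963188, -0.576559  ,  0.23004863]), 'tool_rot': array([ 0.58759171,  0.39302636,  0.58868875, -0.39206098]), 'contact_force': array([0.37537963, 0.35081112, 0.22860519]), 'ft_torque': array([-0.01131095,  0.02935011, -0.06088254]), 'gripper_width': 1.0047815178389292}
side [[454.60024658   0.         285.97401177]
 [  0.         454.60024658 215.75196788]
 [  0.           0.           1.        ]] [[ 0.95570672 -0.1802124   0.23269757  0.34855373]
 [-0.29389927 -0.62663462  0.72177023 -0.75461005]
 [ 0.0157444  -0.75819031 -0.65184321  0.80099344]
 [ 0.          0.          0.          1.        ]]
top [[402.44115147   0.         275.49392346]
 [  0.         402.44115147 199.07557305]
 [  0.           0.           1.        ]] [[ 9.59012744e-03 -9.95596130e-01  9.32543558e-02  5.07022276e-01]
 [-9.99953995e-01 -9.53023923e-03  1.08753042e-03  1.42512661e-02]
 [-1.94004757e-04 -9.32604952e-02 -9.95641724e-01  1.05159950e+00]
 [ 0.00000000e+00  0.00000000e+00  0.00000000e+00  1.00000000e+00]]
```

View pics/side0.png

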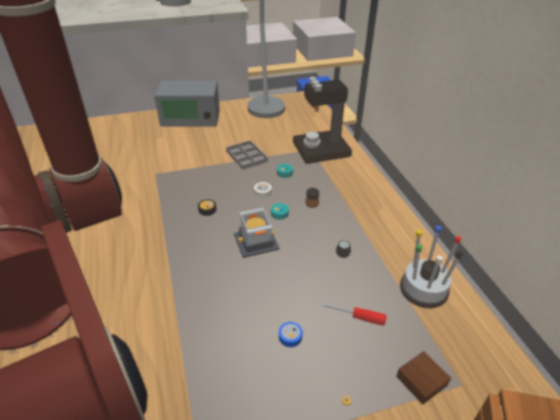

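View pics/top0.png

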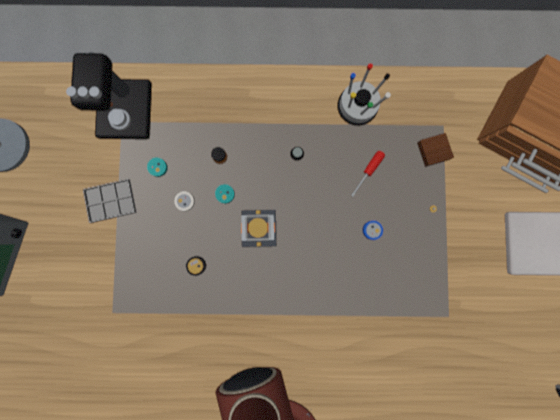

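The side view shows white cup at (263,188), blue (290,333), black (207,206), two teal look-alikes, magazine at (257,232). The top view shows white at (184,201), blue (373,230), magazine (258,228). I'll measure them now.

```bash
cat > h.py <<'E'
import numpy as np,cv2
def load(n): return np.load(f"pics/{n}.npz")
def ray(f,u,v,z):
    K,P=f["K"],f["pose"]; d=P[:3,:3]@np.linalg.solve(K,[u,v,1.]); o=P[:3,3]
    return o+d*(z-o[2])/d[2]
def pts(f):
    K,P=f["K"],f["pose"]; Z=f["range_z"]; v,u=np.mgrid[:420,:560]
    c=np.stack([(u-K[0,2])/K[0,0]*Z,(v-K[1,2])/K[1,1]*Z,Z],-1)
    return c@P[:3,:3].T+P[:3,3]
def proj(f,p):
    P=f["pose"]; c=P[:3,:3].T@(np.array(p)-P[:3,3]); q=f["K"]@c; return q[:2]/q[2]
def grab(n,name):
    from plant import viewer
    f=viewer.grab_frame(n); np.savez(f"pics/{name}.npz",**f); return load(name)
def crop(f,u,v,r,s,name):
    im=f["pixels"][max(0,v-r):v+r,max(0,u-r):u+r]; cv2.imwrite(f"pics/{name}.png",cv2.resize(im,None,fx=s,fy=s,interpolation=cv2.INTER_CUBIC))
E
python3 - <<'E'
from h import *
for n,(w,b,k) in {"top0":((184,201),(373,230),(196,266)),"side0":((263,188),(290,333),(207,206))}.items():
    f=load(n); X=pts(f)
    hsv=cv2.cvtColor(f["pixels"],cv2.COLOR_BGR2HSV)
    for nm,c in(("w",w),("b",b),("k",k)):
        H=X[...,2]; m=np.zeros((420,560),bool); y,x=c[1],c[0]; m[y-18:y+18,x-18:x+18]=1
        top=m&(H>0.014)&(H<0.03)
        p=X[top]; print(n,nm,top.sum(),p.mean(0).round(4),p.min(0).round(4),p.max(0).round(4))
        # colour mask
        if nm=="w": cm=m&(hsv[...,2]>150)&(hsv[...,1]<60)
        elif nm=="b": cm=m&(hsv[...,0]>100)&(hsv[...,0]<130)&(hsv[...,1]>120)
        else: cm=m&(hsv[...,2]<55)
        cs,_=cv2.findContours(cm.astype(np.uint8),cv2.RETR_EXTERNAL,cv2.CHAIN_APPROX_NONE)
        cc=max(cs,key=cv2.contourArea); (u,v),a,ang=cv2.fitEllipse(cc); print("  ell",u,v,a,ray(f,u,v,.021).round(4),"mat z",np.median(H[m&~top]).round(4))
crop(load("top0"),258,228,35,10,"t_mag"); crop(load("side0"),257,230,35,10,"s_mag")
E
```

```text
top0 w 299 [0.596  0.2514 0.0204] [0.5729 0.2271 0.0147] [0.6197 0.2766 0.0257]
  ell 183.21127319335938 200.4823455810547 (18.676494598388672, 19.34844207763672) [0.5976 0.2526 0.021 ] mat z 0.001
top0 b 304 [ 0.5264 -0.2341  0.02  ] [ 0.5036 -0.2581  0.0141] [ 0.5498 -0.2099  0.0254]
  ell 372.542724609375 229.82359313964844 (18.12281036376953, 19.322877883911133) [ 0.5271 -0.2332  0.021 ] mat z 0.0009
top0 k 308 [0.4316 0.2172 0.0205] [0.4085 0.193  0.0142] [0.4563 0.2412 0.0249]
  ell 191.92234802246094 265.8262023925781 (19.194246292114258, 25.35112953186035) [0.4317 0.2254 0.021 ] mat z 0.0012
side0 w 202 [0.6037 0.2419 0.0187] [0.5745 0.1564 0.0142] [0.6714 0.3263 0.0229]
  ell 262.2430114746094 186.8072509765625 (12.217586517333984, 19.357234954833984) [0.5993 0.2482 0.021 ] mat z -0.0002
side0 b 414 [ 0.5284 -0.2374  0.0188] [ 0.504  -0.2619  0.014 ] [ 0.5532 -0.21    0.0233]
  ell 290.05474853515625 333.1161193847656 (21.386354446411133, 22.414058685302734) [ 0.5278 -0.2416  0.021 ] mat z -0.0002
side0 k 186 [0.4332 0.2153 0.0185] [0.4089 0.191  0.014 ] [0.458  0.242  0.0229]
  ell 207.0670928955078 210.60952758789062 (4.928232669830322, 12.85960865020752) [0.4317 0.187  0.021 ] mat z -0.0006
```

View pics/t_mag.png

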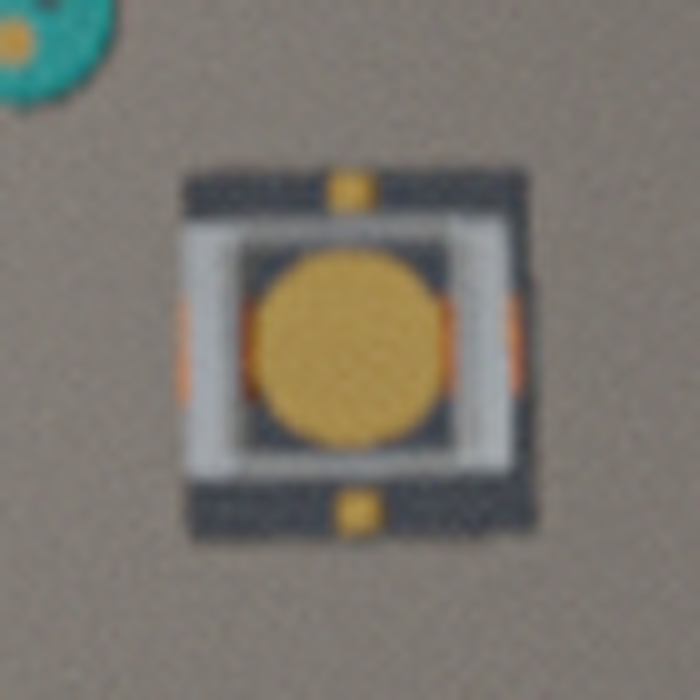

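View pics/s_mag.png

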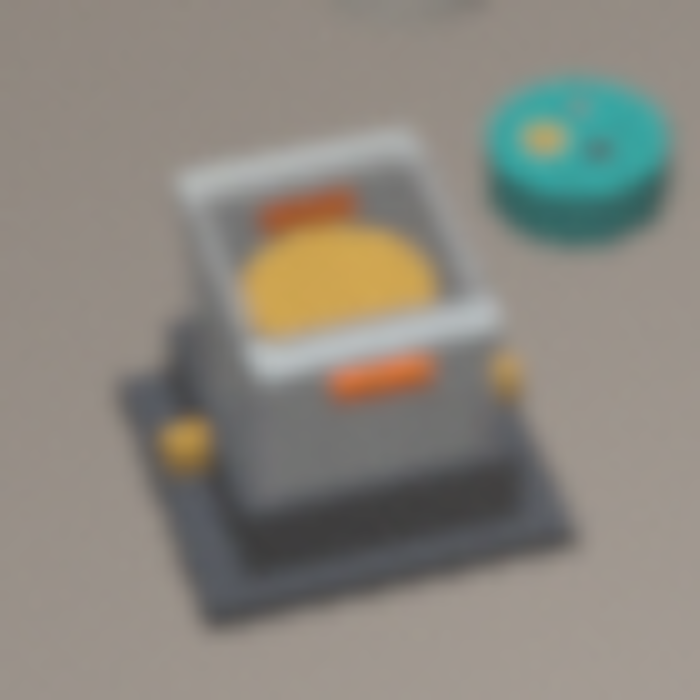

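The magazine is seen nearly square on, with the follower at around (258,228) in top and its rim in the side view. Next: its centre, yaw and head height.

Run:
```python
from h import *
for n,c in(("top0",(258,228)),("side0",(257,230))):
    f=load(n); X=pts(f); hsv=cv2.cvtColor(f["pixels"],cv2.COLOR_BGR2HSV)
    m=np.zeros((420,560),bool); m[c[1]-30:c[1]+30,c[0]-28:c[0]+23]=1
    H=X[...,2]; print(n,"hist",np.histogram(H[m],bins=np.arange(0,.1,.004)))
    q=m&(H>.004)&(H<.012); p=X[q]
    if n=="top0":
        r=cv2.minAreaRect((X[m&(H>.004)][:,:2]*1000).astype(np.float32)); print("footrect",r)
    r=cv2.minAreaRect((X[m&(H>.068)][:,:2]*1000).astype(np.float32)); print("rimrect",r, np.median(H[m&(H>.068)]), np.percentile(H[m&(H>.068)],[5,90,95]))
    # follower
    fm=m&(hsv[...,0]>14)&(hsv[...,0]<32)&(hsv[...,1]>100)
    k,l,s,cen=cv2.connectedComponentsWithStats(fm.astype(np.uint8))
    for i in range(1,k):
        if s[i,4]>6:
            h=np.median(H[l==i]); print("brass",s[i],cen[i],X[l==i].mean(0).round(4),h,ray(f,*cen[i],h).round(4))
    om=m&((hsv[...,0]<14))&(hsv[...,1]>110)
    k,l,s,cen=cv2.connectedComponentsWithStats(om.astype(np.uint8))
    for i in range(1,k):
        if s[i,4]>6: print("orange",s[i],cen[i],X[l==i].mean(0).round(4))
```

```text
top0 hist (array([1125,  312,  210,   14,   14,   22,   33,   54,   17,    0,    0,
          0,    0,    5,   24,  226,   74,   30,  167,  183,   10,    0,
          0,    0]), array([0.   , 0.004, 0.008, 0.012, 0.016, 0.02 , 0.024, 0.028, 0.032,
       0.036, 0.04 , 0.044, 0.048, 0.052, 0.056, 0.06 , 0.064, 0.068,
       0.072, 0.076, 0.08 , 0.084, 0.088, 0.092, 0.096]))
footrect ((530.972412109375, 68.18317413330078), (152.82000732421875, 130.458251953125), 0.585963249206543)
rimrect ((529.0774536132812, 56.636810302734375), (60.5285530090332, 84.20819091796875), 0.7224186062812805) 0.07610583920483638 [0.07106151 0.0790917  0.08008911]
brass [256 210   5   4  18] [257.77777778 211.5       ] [0.5712 0.0605 0.0205] 0.024123960044929116 [0.5709 0.0604 0.0241]
brass [248 218  20  20 303] [257.41584158 227.38283828] [0.5296 0.0591 0.0611] 0.06253663850109437 [0.5295 0.059  0.0625]
brass [257 242   4   4  16] [258.5 243.5] [0.4896 0.0573 0.0267] 0.025577642589892924 [0.4896 0.0574 0.0256]
orange [247 223   2   8   8] [247.125 226.5  ] [0.5315 0.0842 0.0637]
side0 hist (array([584, 233,
[... 187 characters left out ...]
2,
       0.036, 0.04 , 0.044, 0.048, 0.052, 0.056, 0.06 , 0.064, 0.068,
       0.072, 0.076, 0.08 , 0.084, 0.088, 0.092, 0.096]))
rimrect ((461.6752624511719, -329.7088317871094), (876.3306274414062, 73.44872283935547), 79.88292694091797) 0.07395416447214631 [0.06890804 0.07734442 0.29598661]
brass [247 217  18  11 150] [254.83333333 222.01333333] [0.5313 0.0582 0.0658] 0.060853087564045893 [0.5324 0.0635 0.0609]
brass [238 237   5   5  19] [240.15789474 239.15789474] [0.4916 0.0545 0.0219] 0.022183102981771063 [0.4915 0.0542 0.0222]
orange [248 214   9   4  22] [252.31818182 215.54545455] [0.5312 0.0836 0.0655]
orange [255 231  10   4  27] [259.66666667 232.44444444] [0.5332 0.0191 0.0653]
```

```bash
cat >> h.py <<'E'
from scipy.spatial.transform import Rotation as R
def st(target=None,yaw=None):
    from plant import manip
    s=manip.state(); q=s["tool_rot"]; r=R.from_quat([q[1],q[2],q[3],q[0]]); M=r.as_matrix()
    print("t",round(s["time"],2),"pos",s["tool_pos"].round(4),"F",s["contact_force"].round(1),"w",round(s["gripper_width"],3),"j",s["joint_pos"].round(2))
    print("x",M[:,0].round(3),"y",M[:,1].round(3),"z",M[:,2].round(3),"jaw yaw deg",np.degrees(np.arctan2(M[1,2],M[0,2])).round(2))
    # rotvec (tool axes) to point straight down keeping jaw yaw (or given yaw)
    y=np.arctan2(M[1,2],M[0,2]) if yaw is None else np.radians(yaw)
    z=np.array([np.cos(y),np.sin(y),0]);x=np.array([0,0,-1.]);G=np.stack([x,np.cross(z,x),z],1)
    print("twist to level",np.degrees(R.from_matrix(M.T@G).as_rotvec()).round(2))
    if target is not None: print("delta cm",(M.T@(np.array(target)-s["tool_pos"])*100).round(2))
E
python3 -c "
from h import *
st([.597,.2522,.12])
st([.530,.059,.12])"
```

```text
t 0.1 pos [ 0.2396 -0.5766  0.2302] F [-0.3 -0.7 -0.5] w 0.999 j [-1.3   0.05  1.61  0.    1.48 -0.12]
x [-0.     0.002 -1.   ] y [0.923 0.384 0.   ] z [ 0.384 -0.923 -0.002] jaw yaw deg -67.44
twist to level [-0.   -0.11 -0.01]
delta cm [ 11.15  64.8  -62.8 ]
t 0.1 pos [ 0.2396 -0.5766  0.2302] F [-0.3 -0.7 -0.5] w 0.999 j [-1.3   0.05  1.61  0.    1.48 -0.12]
x [-0.     0.002 -1.   ] y [0.923 0.384 0.   ] z [ 0.384 -0.923 -0.002] jaw yaw deg -67.44
twist to level [-0.   -0.11 -0.01]
delta cm [ 11.12  51.2  -47.53]
```

```bash
python3 -m inch '[{"fingers":1,"delta_pos":[0,2,-2],"twist":[0,0,0]},{"fingers":1,"delta_pos":[0,4,-4],"twist":[0,0,0]},{"fingers":1,"delta_pos":[0,4,-4],"twist":[0,0,0]},{"fingers":1,"delta_pos":[0,4,-4],"twist":[0,0,0]},{"fingers":1,"delta_pos":[0,4,-4],"twist":[0,0,0]}]'
python3 -m inch '[{"fingers":1,"delta_pos":[0,4,-4],"twist":[0,0,0]},{"fingers":1,"delta_pos":[0,4,-4],"twist":[0,0,0]},{"fingers":1,"delta_pos":[0,4,-4],"twist":[0,0,0]},{"fingers":1,"delta_pos":[0,4,-4],"twist":[0,0,0]},{"fingers":1,"delta_pos":[0,4,-4],"twist":[0,0,0]}]'
python3 -m inch '[{"fingers":1,"delta_pos":[0,4,-4],"twist":[0,0,0]},{"fingers":1,"delta_pos":[0,4,-4],"twist":[0,0,0]},{"fingers":1,"delta_pos":[0,4,-4],"twist":[0,0,0]},{"fingers":1,"delta_pos":[0,4,-4],"twist":[0,0,0]},{"fingers":1,"delta_pos":[0,4,-4],"twist":[0,0,0]}]'
python3 -c "
from h import *
st([.597,.2522,.08])"
```

```text
time: 0.72
tool_pos: [0.3372, -0.34, 0.2308]
tool_rot: [0.588, 0.393, 0.588, -0.393]
contact_force: [0.9, 0.3, 0.2]
gripper_width: 1.0
time: 1.35
tool_pos: [0.4451, -0.0785, 0.231]
tool_rot: [0.588, 0.393, 0.588, -0.393]
contact_force: [0.4, -0.6, -0.7]
gripper_width: 1.0
time: 1.98
tool_pos: [0.5531, 0.1829, 0.2308]
tool_rot: [0.588, 0.392, 0.588, -0.393]
contact_force: [1.2, -0.8, 2.0]
gripper_width: 1.006
t 1.98 pos [0.5531 0.1829 0.2308] F [ 1.2 -0.8  2. ] w 1.006 j [ 0.19 -0.05  1.71 -0.    1.48  1.37]
x [-0. -0. -1.] y [ 0.923  0.384 -0.001] z [ 0.384 -0.923  0.   ] jaw yaw deg -67.42
twist to level [-0.    0.01  0.03]
delta cm [15.08  6.73 -4.72]
```

```bash
python3 -m inch '[{"fingers":1,"delta_pos":[3,3.4,-2.4],"twist":[0,0,0]},{"fingers":1,"delta_pos":[5,3.33,-2.32],"twist":[0,0,0]},{"fingers":1,"delta_pos":[5,0,0],"twist":[0,0,0]},{"fingers":1,"delta_pos":[2,0,0],"twist":[0,0,0]},{"fingers":1,"delta_pos":[0,0,0],"twist":[0,0,0]}]'
python3 - <<'E'
from h import *
st([.597,.2522,.0065])
f=grab("side","s1"); crop(f,263,188,50,8,"s1")
E
```

```text
time: 2.6
tool_pos: [0.595, 0.2488, 0.0811]
tool_rot: [0.587, 0.392, 0.589, -0.394]
contact_force: [-0.0, 0.6, 0.8]
gripper_width: 1.0
t 2.6 pos [0.595  0.2488 0.0811] F [-0.   0.6  0.8] w 1.0 j [ 0.28  0.23  1.68 -0.    1.24  1.46]
x [-0.004 -0.001 -1.   ] y [ 0.924  0.383 -0.004] z [ 0.383 -0.924 -0.   ] jaw yaw deg -67.46
twist to level [ 0.   -0.02  0.21]
delta cm [ 7.46  0.34 -0.24]
```

View pics/s1.png

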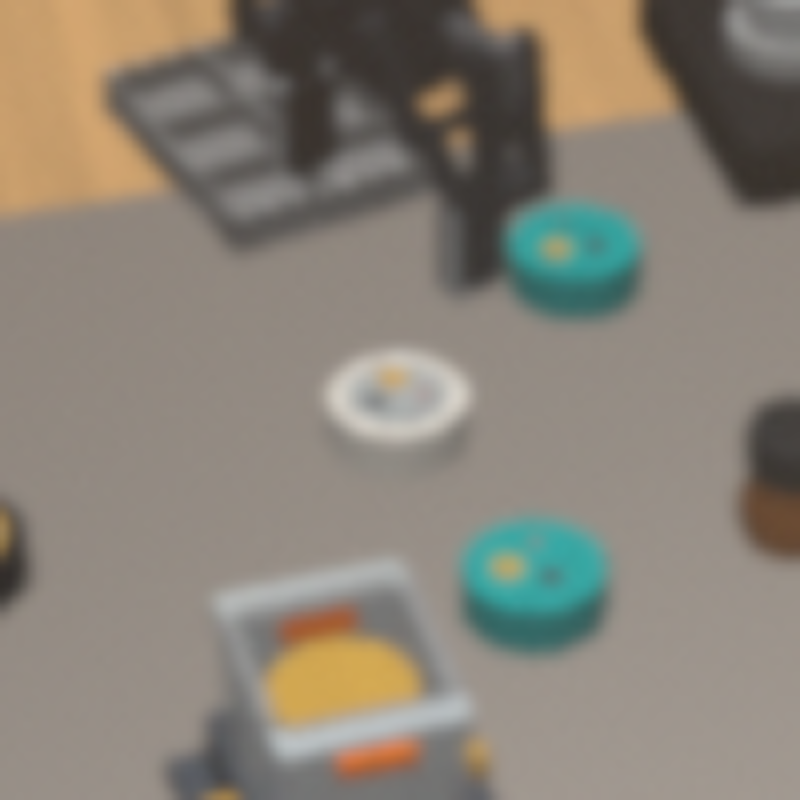

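The open fingers (tips near crop (465,280) and (310,165)) hang over the white cup, which is at crop (398,395). Descending and taking the first squeeze.

```bash
python3 -m inch '[{"fingers":1,"delta_pos":[3.5,0.3,-0.2],"twist":[0,0,0]},{"fingers":1,"delta_pos":[3,0,0],"twist":[0,0,0]},{"fingers":1,"delta_pos":[0.9,0,0],"twist":[0,0,0]},{"fingers":1,"delta_pos":[0,0,0],"twist":[0,0,0]}]'
python3 -c "
from h import *
st([.597,.2522,.0065])"
```

```text
time: 3.15
tool_pos: [0.5993, 0.2525, 0.0105]
tool_rot: [0.589, 0.393, 0.588, -0.392]
contact_force: [0.6, -0.5, 0.7]
gripper_width: 0.999
t 3.15 pos [0.5993 0.2525 0.0105] F [ 0.6 -0.5  0.7] w 0.999 j [0.28 0.33 1.69 0.   1.12 1.46]
x [ 0.002  0.001 -1.   ] y [0.924 0.383 0.002] z [ 0.383 -0.924  0.   ] jaw yaw deg -67.46
twist to level [ 0.    0.01 -0.13]
delta cm [ 0.4  -0.23 -0.06]
```

```bash
python3 -m inch '[{"fingers":1,"delta_pos":[0.4,-0.2,-0.1],"twist":[0,0,0]},{"fingers":0.3,"delta_pos":[0,0,0],"twist":[0,0,0]},{"fingers":0,"delta_pos":[0,0,0],"twist":[0,0,0]},{"fingers":-0.2,"delta_pos":[0,0,0],"twist":[0,0,0]},{"fingers":-0.2,"delta_pos":[0,0,0],"twist":[0,0,0]}]'
python3 - <<'E'
from h import *
st([.597,.2522,.0065])
f=grab("side","s2"); crop(f,263,188,40,10,"s2")
E
```

```text
time: 3.78
tool_pos: [0.597, 0.2529, 0.0061]
tool_rot: [0.589, 0.393, 0.588, -0.392]
contact_force: [-0.1, 0.0, 5.1]
gripper_width: 0.557
t 3.77 pos [0.597  0.2529 0.0061] F [-0.1  0.   5.1] w 0.557 j [0.29 0.33 1.7  0.   1.11 1.46]
x [ 0.002  0.001 -1.   ] y [0.923 0.384 0.002] z [ 0.384 -0.923  0.   ] jaw yaw deg -67.44
twist to level [ 0.    0.01 -0.12]
delta cm [-0.04 -0.03  0.06]
```

View pics/s2.png

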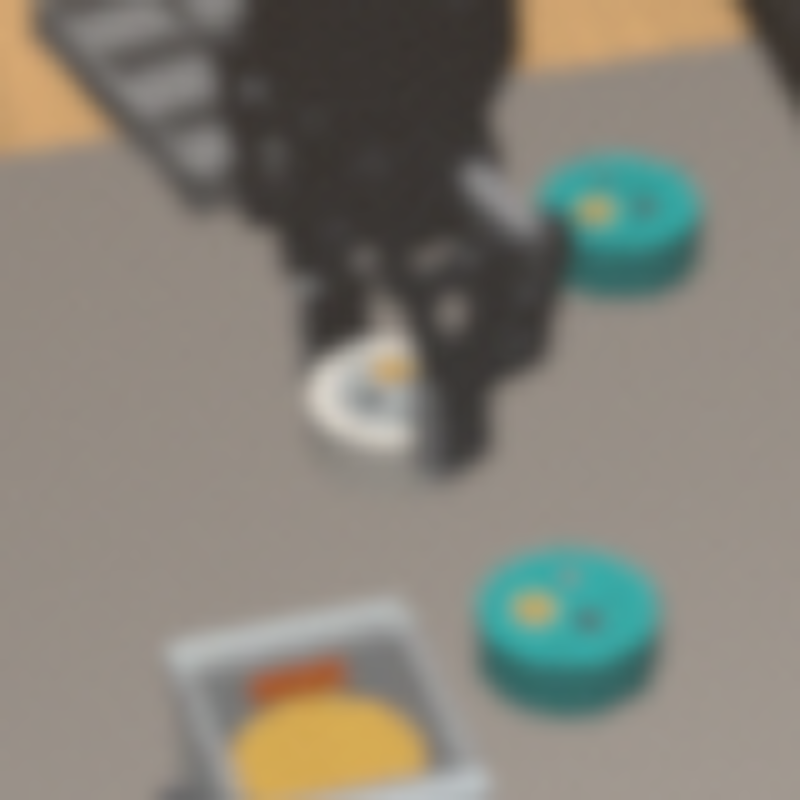

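```bash
python3 -m inch '[{"fingers":0.6,"delta_pos":[0,0,0],"twist":[0,0,0]},{"fingers":0.8,"delta_pos":[0,0,0],"twist":[0,0,0]},{"fingers":0.8,"delta_pos":[0,0,0],"twist":[-10,0,0]},{"fingers":0.8,"delta_pos":[0,0,0],"twist":[-10,0,0]},{"fingers":0.8,"delta_pos":[0,0,0],"twist":[-10,0,0]}]'
python3 -m inch '[{"fingers":0.8,"delta_pos":[0,0,0],"twist":[-10,0,0]},{"fingers":0.8,"delta_pos":[0,0,0],"twist":[-10,0,0]},{"fingers":0.8,"delta_pos":[0,0,0],"twist":[-10,0,0]},{"fingers":0.8,"delta_pos":[0,0,0],"twist":[-10,0,0]},{"fingers":0.8,"delta_pos":[0,0,0],"twist":[-10,0,0]}]'
python3 -m inch '[{"fingers":0.8,"delta_pos":[0,0,0],"twist":[-10,0,0]},{"fingers":0.5,"delta_pos":[0,0,0],"twist":[0,0,0]},{"fingers":0.3,"delta_pos":[0,0,0],"twist":[0,0,0]}]'
python3 -c "
from h import *
st([.597,.2529,.0065],22.5)"
```

```text
time: 4.45
tool_pos: [0.5955, 0.2524, 0.004]
tool_rot: [0.67, 0.225, 0.671, -0.225]
contact_force: [-0.1, 0.7, -0.0]
gripper_width: 0.9
time: 5.08
tool_pos: [0.5955, 0.2524, 0.0041]
tool_rot: [0.702, -0.079, 0.703, 0.079]
contact_force: [0.4, -0.6, -0.2]
gripper_width: 0.902
time: 5.45
tool_pos: [0.5958, 0.2525, 0.0044]
tool_rot: [0.693, -0.138, 0.694, 0.137]
contact_force: [-0.2, -0.4, -0.3]
gripper_width: 0.647
t 5.45 pos [0.5958 0.2525 0.0044] F [-0.2 -0.4 -0.3] w 0.647 j [ 0.29  0.33  1.7   0.    1.11 -0.11]
x [-0.001 -0.    -1.   ] y [-0.381  0.924  0.   ] z [ 0.924  0.381 -0.001] jaw yaw deg 22.42
twist to level [-0.08 -0.03 -0.  ]
delta cm [-0.21 -0.01  0.13]
```

```bash
python3 -m inch '[{"fingers":0.3,"delta_pos":[-0.2,0,0],"twist":[0,0,0]},{"fingers":0,"delta_pos":[0,0,0],"twist":[0,0,0]},{"fingers":-0.2,"delta_pos":[0,0,0],"twist":[0,0,0]},{"fingers":-0.2,"delta_pos":[0,0,0],"twist":[0,0,0]}]'
python3 -c "
from h import *
st([.597,.2529,.12])"
```

```text
time: 5.95
tool_pos: [0.5967, 0.2528, 0.0077]
tool_rot: [0.694, -0.138, 0.693, 0.138]
contact_force: [-0.1, 0.2, 4.8]
gripper_width: 0.555
t 5.95 pos [0.5967 0.2528 0.0077] F [-0.1  0.2  4.8] w 0.555 j [ 0.29  0.33  1.7   0.    1.11 -0.11]
x [ 0.001  0.    -1.   ] y [-0.383  0.924 -0.   ] z [0.924 0.383 0.001] jaw yaw deg 22.54
twist to level [-0.    0.08  0.  ]
delta cm [-11.23  -0.     0.05]
```

```bash
python3 -m inch '[{"fingers":-0.2,"delta_pos":[-2,0,0],"twist":[0,0,0]},{"fingers":-0.2,"delta_pos":[-4,0,0],"twist":[0,0,0]},{"fingers":-0.2,"delta_pos":[-5,0,0],"twist":[0,0,0]},{"fingers":-0.2,"delta_pos":[-4,0,0],"twist":[0,0,0]},{"fingers":-0.2,"delta_pos":[0,0,0],"twist":[0,0,0]}]'
python3 -c "
from h import *
st([.5295,.059,.14])"
```

```text
time: 6.58
tool_pos: [0.5986, 0.2534, 0.1626]
tool_rot: [0.697, -0.138, 0.69, 0.139]
contact_force: [-0.0, -0.1, -1.6]
gripper_width: 0.551
t 6.58 pos [0.5986 0.2534 0.1626] F [-0.  -0.1 -1.6] w 0.551 j [ 0.29  0.15  1.62 -0.    1.36 -0.11]
x [ 0.009  0.003 -1.   ] y [-0.384  0.923 -0.001] z [0.923 0.384 0.009] jaw yaw deg 22.56
twist to level [-0.    0.53  0.06]
delta cm [  2.15 -15.29 -13.86]
```

```bash
python3 -m inch '[{"fingers":-0.2,"delta_pos":[0,-3,-2.7],"twist":[0,0,0]},{"fingers":-0.2,"delta_pos":[0,-4,-3.6],"twist":[0,0,0]},{"fingers":-0.2,"delta_pos":[0,-4.3,-4],"twist":[0,0,0]},{"fingers":-0.2,"delta_pos":[0.5,-4,-3.6],"twist":[0,0,0]},{"fingers":-0.2,"delta_pos":[1,0,0],"twist":[0,0,0]}]'
python3 -m inch '[{"fingers":-0.2,"delta_pos":[0,0,0],"twist":[0,0,0]},{"fingers":-0.2,"delta_pos":[0,0,0],"twist":[0,0,0]}]'
python3 - <<'E'
from h import *
st([.5295,.059,.11])
f=grab("side","s3"); crop(f,257,210,45,9,"s3")
E
```

```text
time: 7.2
tool_pos: [0.5247, 0.0554, 0.1404]
tool_rot: [0.693, -0.137, 0.694, 0.137]
contact_force: [0.3, 0.3, -1.1]
gripper_width: 0.554
time: 7.45
tool_pos: [0.5264, 0.0589, 0.1414]
tool_rot: [0.693, -0.139, 0.694, 0.139]
contact_force: [0.5, 0.0, -1.2]
gripper_width: 0.559
t 7.45 pos [0.5264 0.0589 0.1414] F [ 0.5  0.  -1.2] w 0.559 j [-0.03 -0.1   1.92  0.    1.33 -0.42]
x [-0.001  0.    -1.   ] y [-0.385  0.923  0.001] z [ 0.923  0.385 -0.001] jaw yaw deg 22.64
twist to level [-0.   -0.03 -0.03]
delta cm [ 3.14 -0.11  0.29]
```

View pics/s3.png

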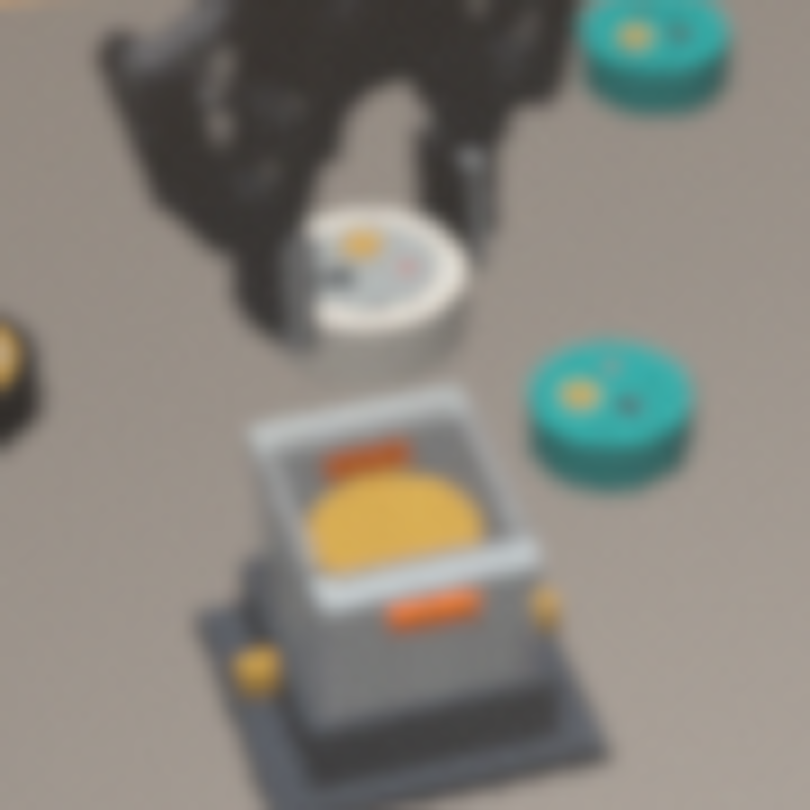

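```bash
python3 -m inch '[{"fingers":-0.2,"delta_pos":[2,-0.1,0.3],"twist":[0,0,0]},{"fingers":-0.2,"delta_pos":[2,0,0],"twist":[0,0,0]},{"fingers":-0.2,"delta_pos":[0.5,0,0],"twist":[0,0,0]},{"fingers":-0.2,"delta_pos":[0,0,0],"twist":[0,0,0]},{"fingers":-0.2,"delta_pos":[0,0,0],"twist":[0,0,0]}]'
python3 - <<'E'
from h import *
st([.5295,.059,.085])
E
```

```text
time: 8.12
tool_pos: [0.53, 0.0581, 0.0974]
tool_rot: [0.694, -0.138, 0.693, 0.138]
contact_force: [-0.2, -0.1, -0.0]
gripper_width: 0.552
t 8.12 pos [0.53   0.0581 0.0974] F [-0.2 -0.1 -0. ] w 0.552 j [-0.03 -0.04  1.94 -0.    1.24 -0.42]
x [ 0.001 -0.    -1.   ] y [-0.384  0.923 -0.   ] z [0.923 0.384 0.001] jaw yaw deg 22.56
twist to level [-0.    0.05  0.03]
delta cm [ 1.24  0.1  -0.01]
```

```bash
python3 -m inch '[{"fingers":-0.2,"delta_pos":[0.5,0.1,0],"twist":[0,0,0]},{"fingers":-0.2,"delta_pos":[0.4,0,0],"twist":[0,0,0]},{"fingers":-0.2,"delta_pos":[0.2,0,0],"twist":[0,0,0]},{"fingers":-0.2,"delta_pos":[0,0,0],"twist":[0,0,0]}]'
python3 -m inch '[{"fingers":-0.2,"delta_pos":[0.15,0,0],"twist":[0,0,0]},{"fingers":-0.2,"delta_pos":[0.15,0,0],"twist":[0,0,0]},{"fingers":-0.2,"delta_pos":[0,0,0],"twist":[0,0,0]}]'
python3 - <<'E'
from h import *
st([.5295,.059,.08])
f=grab("side","s4"); crop(f,257,215,40,10,"s4")
E
```

```text
time: 8.62
tool_pos: [0.529, 0.0591, 0.0855]
tool_rot: [0.693, -0.138, 0.694, 0.138]
contact_force: [-0.1, -0.5, -0.7]
gripper_width: 0.554
time: 9.0
tool_pos: [0.5292, 0.0591, 0.0827]
tool_rot: [0.693, -0.138, 0.693, 0.138]
contact_force: [0.9, 0.2, -1.3]
gripper_width: 0.552
t 9.0 pos [0.5292 0.0591 0.0827] F [ 0.9  0.2 -1.3] w 0.552 j [-0.03 -0.03  1.95  0.    1.22 -0.42]
x [ 0.  0. -1.] y [-0.384  0.923  0.   ] z [0.923 0.384 0.   ] jaw yaw deg 22.56
twist to level [ 0.  0. -0.]
delta cm [ 0.27 -0.02  0.03]
```

View pics/s4.png

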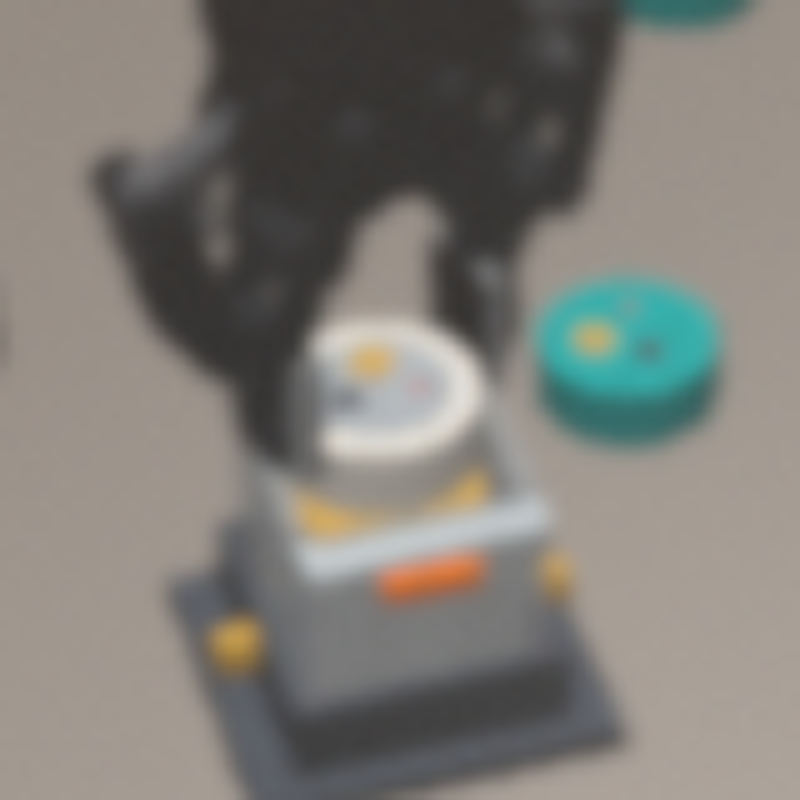

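```bash
python3 -m inch '[{"fingers":-0.2,"delta_pos":[0.15,0,0],"twist":[0,0,0]},{"fingers":-0.2,"delta_pos":[0.1,0,0],"twist":[0,0,0]},{"fingers":-0.2,"delta_pos":[0,0,0],"twist":[0,0,0]}]'
python3 -m inch '[{"fingers":-0.2,"delta_pos":[0.1,0,0],"twist":[0,0,0]},{"fingers":-0.2,"delta_pos":[0,0,0],"twist":[0,0,0]}]'
```

```text
time: 9.43
tool_pos: [0.5292, 0.0591, 0.0802]
tool_rot: [0.694, -0.138, 0.693, 0.138]
contact_force: [1.3, 0.9, -1.6]
gripper_width: 0.552
time: 9.68
tool_pos: [0.5293, 0.0591, 0.0793]
tool_rot: [0.694, -0.138, 0.693, 0.138]
contact_force: [0.8, -0.2, -1.1]
gripper_width: 0.551
```

```bash
python3 -m inch '[{"fingers":-0.2,"delta_pos":[0.1,0,0],"twist":[0,0,0]},{"fingers":-0.2,"delta_pos":[0,0,0],"twist":[0,0,0]}]'
python3 -m inch '[{"fingers":-0.2,"delta_pos":[0.1,0,0],"twist":[0,0,0]},{"fingers":-0.2,"delta_pos":[0,0,0],"twist":[0,0,0]}]'
python3 -c "
from h import *
f=grab('side','s5'); crop(f,257,215,40,10,'s5')"
```

```text
time: 9.93
tool_pos: [0.5292, 0.0591, 0.0783]
tool_rot: [0.694, -0.138, 0.693, 0.138]
contact_force: [1.1, 0.5, -0.7]
gripper_width: 0.551
time: 10.18
tool_pos: [0.5292, 0.0591, 0.0773]
tool_rot: [0.694, -0.138, 0.693, 0.138]
contact_force: [1.5, -0.5, -1.3]
gripper_width: 0.556
```

View pics/s5.png

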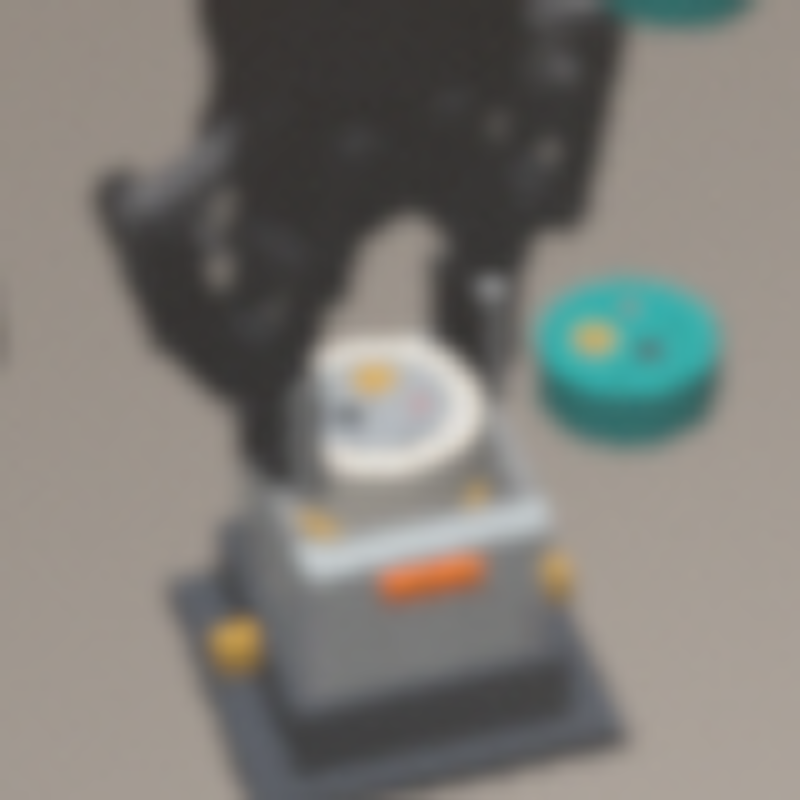

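```bash
python3 -m inch '[{"fingers":-0.2,"delta_pos":[0.1,0,0.05],"twist":[0,0,0]},{"fingers":-0.2,"delta_pos":[0,0,0],"twist":[0,0,0]}]'
python3 -m inch '[{"fingers":-0.2,"delta_pos":[0.1,0,0],"twist":[0,0,0]},{"fingers":-0.2,"delta_pos":[0,0,0],"twist":[0,0,0]}]'
```

```text
time: 10.48
tool_pos: [0.5295, 0.059, 0.0763]
tool_rot: [0.693, -0.139, 0.694, 0.138]
contact_force: [-0.0, -1.4, 1.1]
gripper_width: 0.555
time: 10.72
tool_pos: [0.5297, 0.0591, 0.0756]
tool_rot: [0.693, -0.138, 0.693, 0.138]
contact_force: [-1.8, -1.5, 3.1]
gripper_width: 0.551
```

```bash
python3 -m inch '[{"fingers":-0.2,"delta_pos":[0.1,0,0],"twist":[0,0,0]},{"fingers":-0.2,"delta_pos":[0,0,0],"twist":[0,0,0]}]'
```

```text
time: 10.98
tool_pos: [0.5298, 0.0591, 0.0754]
tool_rot: [0.693, -0.139, 0.694, 0.138]
contact_force: [-3.6, -2.6, 7.5]
gripper_width: 0.549
```

```bash
python3 -m inch '[{"fingers":-0.2,"delta_pos":[-0.1,0,-0.05],"twist":[0,0,0]},{"fingers":0.3,"delta_pos":[0,0,0],"twist":[0,0,0]},{"fingers":0.6,"delta_pos":[0,0,0],"twist":[0,0,0]},{"fingers":0.8,"delta_pos":[0,0,0],"twist":[0,0,0]}]'
python3 -m inch '[{"fingers":0.8,"delta_pos":[-3,0,0],"twist":[0,0,0]},{"fingers":0.8,"delta_pos":[-3,0,0],"twist":[0,0,0]},{"fingers":0.8,"delta_pos":[0,0,0],"twist":[0,0,0]}]'
python3 -c "
from h import *
st([.5295,.059,.12])
f=grab('side','s6'); crop(f,257,215,40,10,'s6')"
```

```text
time: 11.48
tool_pos: [0.5288, 0.0593, 0.0748]
tool_rot: [0.693, -0.138, 0.694, 0.139]
contact_force: [-0.3, 0.2, 0.8]
gripper_width: 0.899
time: 11.85
tool_pos: [0.5312, 0.0592, 0.1382]
tool_rot: [0.695, -0.139, 0.691, 0.138]
contact_force: [0.4, 0.0, -0.3]
gripper_width: 0.901
t 11.85 pos [0.5312 0.0592 0.1382] F [ 0.4  0.  -0.3] w 0.901 j [-0.03 -0.09  1.91  0.    1.31 -0.42]
x [ 0.006  0.    -1.   ] y [-0.384  0.923 -0.002] z [0.923 0.384 0.005] jaw yaw deg 22.57
twist to level [-0.    0.31  0.12]
delta cm [ 1.82  0.05 -0.17]
```

View pics/s6.png

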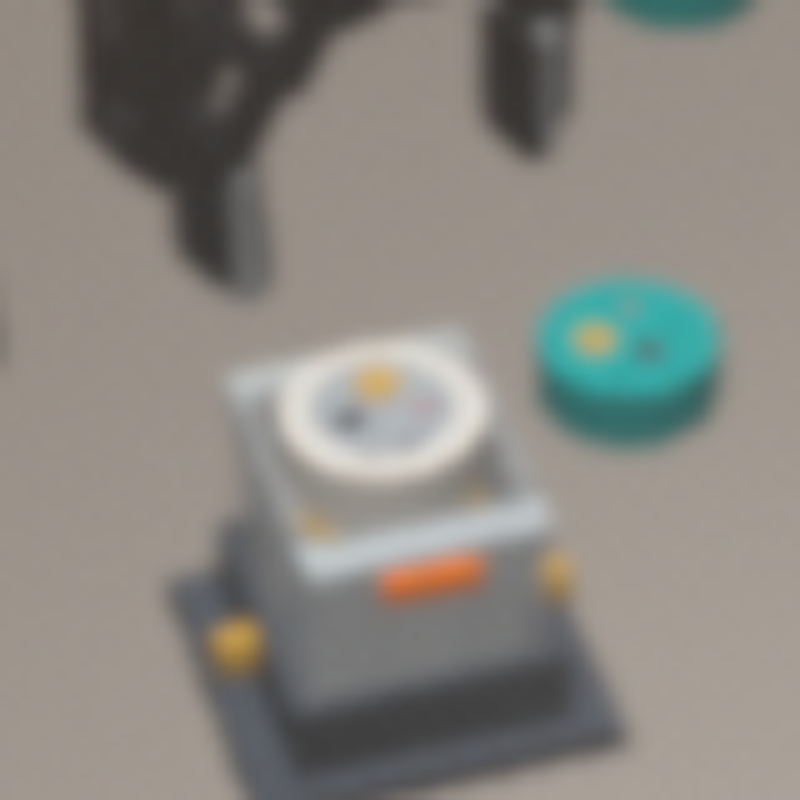

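White cup sits level in the mouth on the lips (crop (380,410)), rim around it. Closing the fingers to press.

```bash
python3 -m inch '[{"fingers":-1,"delta_pos":[0,0,0],"twist":[0,0,0]},{"fingers":-1,"delta_pos":[0,0,0],"twist":[0,0,0]},{"fingers":-1,"delta_pos":[0,0,0],"twist":[0,0,0]},{"fingers":-1,"delta_pos":[0,0,0],"twist":[0,0,0]},{"fingers":-1,"delta_pos":[0,0,0],"twist":[0,0,0]}]'
python3 -m inch '[{"fingers":-1,"delta_pos":[2,0,0],"twist":[0,0,0]},{"fingers":-1,"delta_pos":[1,0,0],"twist":[0,0,0]},{"fingers":-1,"delta_pos":[0,0,0],"twist":[0,0,0]},{"fingers":-1,"delta_pos":[0,0,0],"twist":[0,0,0]}]'
python3 -c "
from h import *
st([.5297,.059,.1])"
```

```text
time: 12.52
tool_pos: [0.5291, 0.0591, 0.1352]
tool_rot: [0.693, -0.138, 0.694, 0.138]
contact_force: [0.1, 0.6, 0.5]
gripper_width: -0.001
time: 13.02
tool_pos: [0.5292, 0.0591, 0.1052]
tool_rot: [0.693, -0.138, 0.693, 0.138]
contact_force: [0.8, 0.3, -0.2]
gripper_width: 0.001
t 13.03 pos [0.5292 0.0591 0.1052] F [ 0.8  0.3 -0.2] w 0.001 j [-0.03 -0.05  1.94 -0.    1.26 -0.42]
x [-0. -0. -1.] y [-0.384  0.923  0.   ] z [ 0.923  0.384 -0.   ] jaw yaw deg 22.56
twist to level [-0.   -0.01 -0.  ]
delta cm [ 0.52 -0.02  0.04]
```

```bash
python3 -m inch '[{"fingers":-1,"delta_pos":[0.5,0,0.05],"twist":[0,0,0]},{"fingers":-1,"delta_pos":[0.3,0,0],"twist":[0,0,0]},{"fingers":-1,"delta_pos":[0.2,0,0],"twist":[0,0,0]},{"fingers":-1,"delta_pos":[0,0,0],"twist":[0,0,0]}]'
python3 -m inch '[{"fingers":-1,"delta_pos":[0.2,0,0],"twist":[0,0,0]},{"fingers":-1,"delta_pos":[0.2,0,0],"twist":[0,0,0]},{"fingers":-1,"delta_pos":[0,0,0],"twist":[0,0,0]}]'
```

```text
time: 13.52
tool_pos: [0.5295, 0.0593, 0.0951]
tool_rot: [0.693, -0.138, 0.694, 0.138]
contact_force: [-0.1, -0.2, 0.3]
gripper_width: -0.001
time: 13.9
tool_pos: [0.5294, 0.0593, 0.091]
tool_rot: [0.693, -0.138, 0.694, 0.138]
contact_force: [-0.4, -0.3, 1.0]
gripper_width: 0.004
```

```bash
python3 -m inch '[{"fingers":-1,"delta_pos":[0.1,0,0],"twist":[0,0,0]},{"fingers":-1,"delta_pos":[0.1,0,0],"twist":[0,0,0]},{"fingers":-1,"delta_pos":[0,0,0],"twist":[0,0,0]}]'
python3 -m inch '[{"fingers":-1,"delta_pos":[0.1,0,0],"twist":[0,0,0]},{"fingers":-1,"delta_pos":[0,0,0],"twist":[0,0,0]}]'
```

```text
time: 14.28
tool_pos: [0.5295, 0.0593, 0.0892]
tool_rot: [0.693, -0.138, 0.694, 0.138]
contact_force: [-1.0, 0.1, -1.3]
gripper_width: 0.004
time: 14.52
tool_pos: [0.5297, 0.0593, 0.0884]
tool_rot: [0.694, -0.138, 0.693, 0.138]
contact_force: [-0.4, 0.0, 0.9]
gripper_width: 0.0
```

```bash
python3 -m inch '[{"fingers":-1,"delta_pos":[0.1,0,0],"twist":[0,0,0]},{"fingers":-1,"delta_pos":[0,0,0],"twist":[0,0,0]}]'
```

```text
time: 14.78
tool_pos: [0.5299, 0.0593, 0.0877]
tool_rot: [0.694, -0.138, 0.693, 0.138]
contact_force: [-0.0, 0.4, 3.7]
gripper_width: 0.003
```

```bash
python3 -m inch '[{"fingers":-1,"delta_pos":[0.1,0,0],"twist":[0,0,0]},{"fingers":-1,"delta_pos":[0,0,0],"twist":[0,0,0]}]'
```

```text
time: 15.02
tool_pos: [0.53, 0.0593, 0.0866]
tool_rot: [0.694, -0.138, 0.693, 0.138]
contact_force: [0.2, 1.1, 3.7]
gripper_width: -0.002
```

```bash
python3 -m inch '[{"fingers":-1,"delta_pos":[0.1,0,0],"twist":[0,0,0]},{"fingers":-1,"delta_pos":[0,0,0],"twist":[0,0,0]}]'
```

```text
time: 15.28
tool_pos: [0.5299, 0.0593, 0.0854]
tool_rot: [0.694, -0.138, 0.693, 0.138]
contact_force: [1.1, -0.6, 2.5]
gripper_width: -0.001
```

```bash
python3 -m inch '[{"fingers":-1,"delta_pos":[0.1,0,0],"twist":[0,0,0]},{"fingers":-1,"delta_pos":[0,0,0],"twist":[0,0,0]}]'
```

```text
time: 15.52
tool_pos: [0.5298, 0.0593, 0.0844]
tool_rot: [0.694, -0.138, 0.693, 0.138]
contact_force: [-0.6, -0.2, -0.3]
gripper_width: 0.004
```

```bash
python3 -m inch '[{"fingers":-1,"delta_pos":[0.1,0,0],"twist":[0,0,0]},{"fingers":-1,"delta_pos":[0.1,0,0],"twist":[0,0,0]},{"fingers":-1,"delta_pos":[0,0,0],"twist":[0,0,0]}]'; python3 -c "
from h import *
f=grab('side','s7'); crop(f,257,215,40,10,'s7')"
```

```text
time: 15.9
tool_pos: [0.5292, 0.0593, 0.0819]
tool_rot: [0.693, -0.138, 0.694, 0.138]
contact_force: [-1.4, 0.1, 3.0]
gripper_width: -0.004
```

View pics/s7.png

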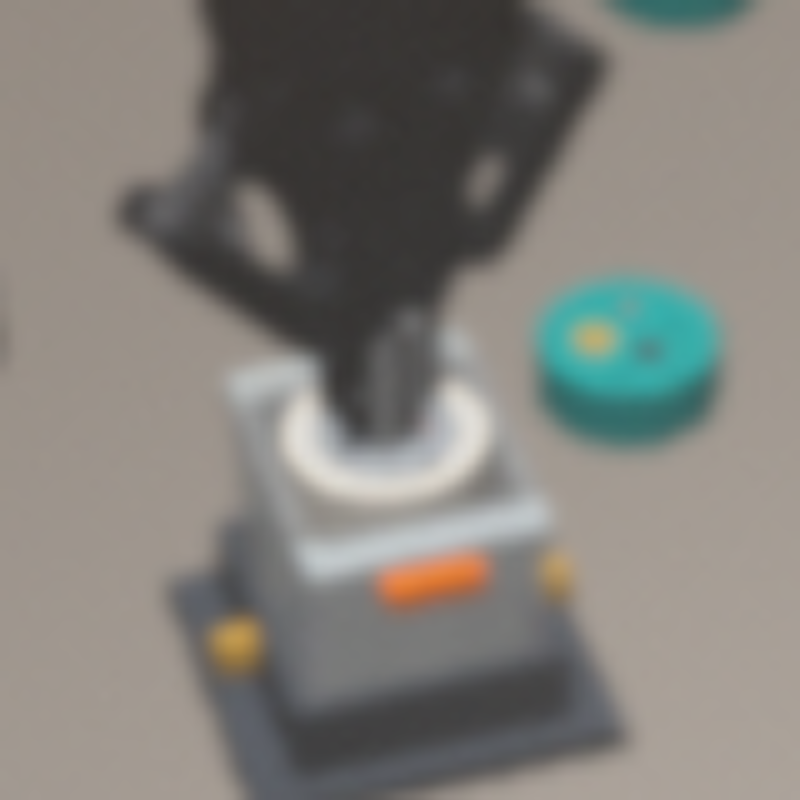

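The cup is going down level, with the finger tip central on it (crop (380,430)). Continuing.

```bash
python3 -m inch '[{"fingers":-1,"delta_pos":[0.15,0,0],"twist":[0,0,0]},{"fingers":-1,"delta_pos":[0.15,0,0],"twist":[0,0,0]},{"fingers":-1,"delta_pos":[0.1,0,0],"twist":[0,0,0]}]'
python3 -m inch '[{"fingers":-1,"delta_pos":[0.15,0,0],"twist":[0,0,0]},{"fingers":-1,"delta_pos":[0.15,0,0],"twist":[0,0,0]},{"fingers":-1,"delta_pos":[0.1,0,0],"twist":[0,0,0]}]'
```

```text
time: 16.32
tool_pos: [0.5294, 0.0594, 0.0787]
tool_rot: [0.693, -0.138, 0.694, 0.138]
contact_force: [-2.8, -0.4, 8.0]
gripper_width: -0.002
time: 16.7
tool_pos: [0.5294, 0.0593, 0.0748]
tool_rot: [0.693, -0.138, 0.694, 0.138]
contact_force: [-4.2, 0.3, 7.6]
gripper_width: 0.001
```

```bash
python3 -m inch '[{"fingers":-1,"delta_pos":[0.15,0,0],"twist":[0,0,0]},{"fingers":-1,"delta_pos":[0.15,0,0],"twist":[0,0,0]},{"fingers":-1,"delta_pos":[0.1,0,0],"twist":[0,0,0]}]'
python3 -m inch '[{"fingers":-1,"delta_pos":[0.15,0,0],"twist":[0,0,0]},{"fingers":-1,"delta_pos":[0.15,0,0],"twist":[0,0,0]},{"fingers":-1,"delta_pos":[0.1,0,0],"twist":[0,0,0]}]'
```

```text
time: 17.08
tool_pos: [0.5294, 0.0593, 0.0709]
tool_rot: [0.693, -0.138, 0.694, 0.138]
contact_force: [-3.2, 0.4, 8.1]
gripper_width: 0.002
time: 17.45
tool_pos: [0.5294, 0.0593, 0.067]
tool_rot: [0.693, -0.138, 0.694, 0.138]
contact_force: [-4.0, 0.6, 8.0]
gripper_width: -0.001
```

```bash
python3 -m inch '[{"fingers":-1,"delta_pos":[0.15,0,0],"twist":[0,0,0]},{"fingers":-1,"delta_pos":[0.15,0,0],"twist":[0,0,0]},{"fingers":-1,"delta_pos":[0.1,0,0],"twist":[0,0,0]}]'
python3 -m inch '[{"fingers":-1,"delta_pos":[0.15,0,0],"twist":[0,0,0]},{"fingers":-1,"delta_pos":[0.15,0,0],"twist":[0,0,0]},{"fingers":-1,"delta_pos":[0.1,0,0],"twist":[0,0,0]}]'
python3 -m inch '[{"fingers":-1,"delta_pos":[0.15,0,0],"twist":[0,0,0]},{"fingers":-1,"delta_pos":[0.15,0,0],"twist":[0,0,0]},{"fingers":-1,"delta_pos":[0,0,0],"twist":[0,0,0]}]'
python3 -c "
from h import *
f=grab('side','s8'); crop(f,257,215,40,10,'s8')"
```

```text
time: 17.82
tool_pos: [0.5294, 0.0593, 0.0628]
tool_rot: [0.693, -0.138, 0.694, 0.138]
contact_force: [-2.5, 0.3, 6.9]
gripper_width: 0.003
time: 18.2
tool_pos: [0.5294, 0.0593, 0.0587]
tool_rot: [0.693, -0.138, 0.694, 0.138]
contact_force: [-3.0, -0.0, 6.4]
gripper_width: -0.0
time: 18.58
tool_pos: [0.5294, 0.0593, 0.0557]
tool_rot: [0.693, -0.138, 0.694, 0.138]
contact_force: [-3.6, 0.2, 7.0]
gripper_width: 0.002
```

View pics/s8.png

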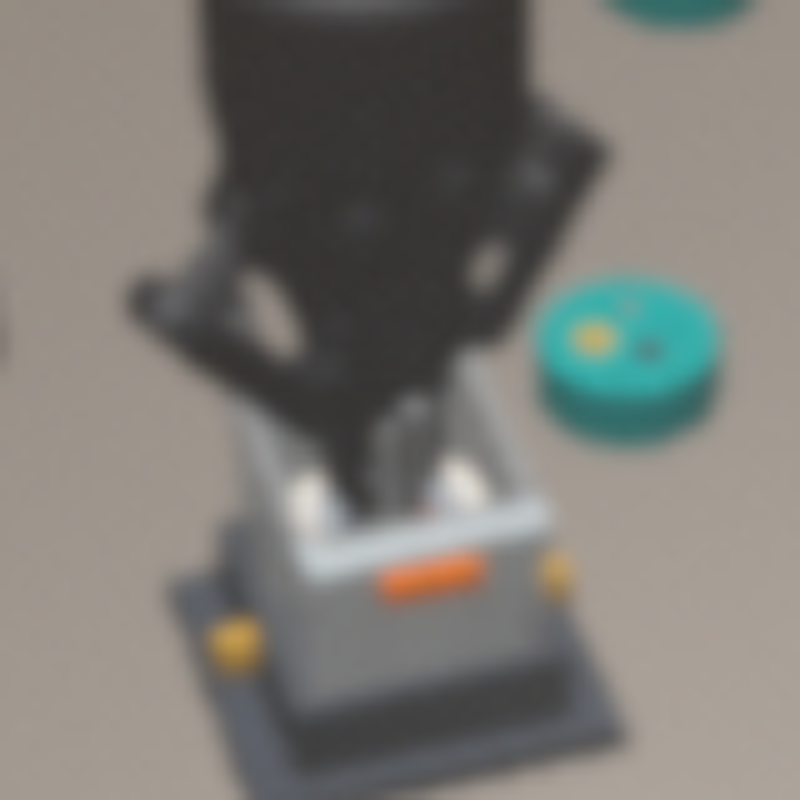

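The cup is well below the lips. I'll back up in small steps and watch for the force to drop, which marks the lip plane.

```bash
python3 -m inch '[{"fingers":-1,"delta_pos":[-0.1,0,0],"twist":[0,0,0]},{"fingers":-1,"delta_pos":[-0.1,0,0],"twist":[0,0,0]},{"fingers":-1,"delta_pos":[-0.1,0,0],"twist":[0,0,0]},{"fingers":-1,"delta_pos":[0,0,0],"twist":[0,0,0]}]'
for i in 1; do :; done
python3 -m inch '[{"fingers":-1,"delta_pos":[-0.1,0,0],"twist":[0,0,0]},{"fingers":-1,"delta_pos":[0,0,0],"twist":[0,0,0]}]'
python3 -m inch '[{"fingers":-1,"delta_pos":[-0.1,0,0],"twist":[0,0,0]},{"fingers":-1,"delta_pos":[0,0,0],"twist":[0,0,0]}]'
python3 -m inch '[{"fingers":-1,"delta_pos":[-0.1,0,0],"twist":[0,0,0]},{"fingers":-1,"delta_pos":[0,0,0],"twist":[0,0,0]}]'
python3 -m inch '[{"fingers":-1,"delta_pos":[-0.1,0,0],"twist":[0,0,0]},{"fingers":-1,"delta_pos":[0,0,0],"twist":[0,0,0]}]'
python3 -m inch '[{"fingers":-1,"delta_pos":[-0.1,0,0],"twist":[0,0,0]},{"fingers":-1,"delta_pos":[0,0,0],"twist":[0,0,0]}]'
```

```text
time: 19.12
tool_pos: [0.5294, 0.0593, 0.0588]
tool_rot: [0.693, -0.138, 0.694, 0.138]
contact_force: [-3.3, 0.3, 7.1]
gripper_width: 0.003
time: 19.38
tool_pos: [0.5294, 0.0594, 0.0597]
tool_rot: [0.693, -0.138, 0.694, 0.138]
contact_force: [-2.9, 0.3, 7.1]
gripper_width: 0.0
time: 19.62
tool_pos: [0.5294, 0.0593, 0.0607]
tool_rot: [0.693, -0.138, 0.694, 0.138]
contact_force: [-2.4, 0.5, 6.7]
gripper_width: -0.002
time: 19.88
tool_pos: [0.5294, 0.0593, 0.0617]
tool_rot: [0.693, -0.138, 0.694, 0.138]
contact_force: [-2.5, 0.5, 7.1]
gripper_width: -0.001
time: 20.12
tool_pos: [0.5294, 0.0593, 0.0627]
tool_rot: [0.693, -0.138, 0.694, 0.138]
contact_force: [-2.5, -0.2, 6.4]
gripper_width: -0.002
time: 20.38
tool_pos: [0.5295, 0.0593, 0.0633]
tool_rot: [0.693, -0.138, 0.694, 0.138]
contact_force: [-0.7, -0.5, 4.6]
gripper_width: 0.003
```

```bash
python3 -m inch '[{"fingers":-1,"delta_pos":[-0.1,0,0],"twist":[0,0,0]},{"fingers":-1,"delta_pos":[0,0,0],"twist":[0,0,0]}]'
python3 -m inch '[{"fingers":-1,"delta_pos":[-0.1,0,0],"twist":[0,0,0]},{"fingers":-1,"delta_pos":[0,0,0],"twist":[0,0,0]}]'
python3 -m inch '[{"fingers":-1,"delta_pos":[-2,0,0],"twist":[0,0,0]},{"fingers":0,"delta_pos":[-5,0,0],"twist":[0,0,0]},{"fingers":1,"delta_pos":[-4,0,0],"twist":[0,0,0]},{"fingers":1,"delta_pos":[0,0,0],"twist":[0,0,0]}]'
python3 -c "
from h import *
st([.527,-.2335,.1])
f=grab('side','s9'); crop(f,257,215,40,10,'s9')"
```

```text
time: 20.62
tool_pos: [0.5292, 0.0593, 0.0637]
tool_rot: [0.693, -0.138, 0.694, 0.138]
contact_force: [1.3, -0.5, 0.4]
gripper_width: -0.007
time: 20.88
tool_pos: [0.5296, 0.0593, 0.0652]
tool_rot: [0.693, -0.138, 0.693, 0.138]
contact_force: [0.1, -0.2, 0.2]
gripper_width: -0.004
time: 21.38
tool_pos: [0.5323, 0.0592, 0.1801]
tool_rot: [0.696, -0.139, 0.69, 0.138]
contact_force: [0.0, 0.1, -0.3]
gripper_width: 0.636
t 21.38 pos [0.5323 0.0592 0.1801] F [ 0.   0.1 -0.3] w 0.636 j [-0.03 -0.13  1.88  0.    1.39 -0.42]
x [ 0.009 -0.    -1.   ] y [-0.384  0.923 -0.004] z [0.923 0.384 0.008] jaw yaw deg 22.57
twist to level [-0.    0.45  0.2 ]
delta cm [  8.01 -26.8  -11.79]
```

View pics/s9.png

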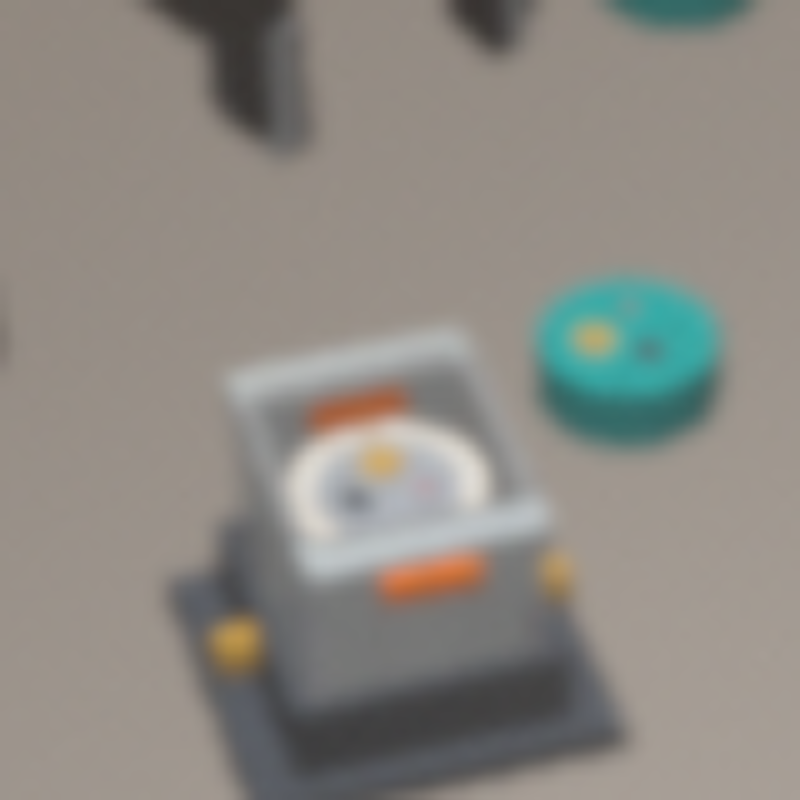

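The white cup is held below the lips, with lip plane at tool z ≈ 0.063 (force fell off there). On to the blue cup.

```bash
python3 -m inch '[{"fingers":1,"delta_pos":[0,-3,-1.3],"twist":[0,0,0]},{"fingers":1,"delta_pos":[0,-5.2,-2.3],"twist":[0,0,0]},{"fingers":1,"delta_pos":[0,-5.2,-2.3],"twist":[0,0,0]},{"fingers":1,"delta_pos":[0,-5.2,-2.3],"twist":[0,0,0]},{"fingers":1,"delta_pos":[0,-5.2,-2.3],"twist":[0,0,0]}]'
python3 -m inch '[{"fingers":1,"delta_pos":[3,-3,-1.3],"twist":[0,0,0]},{"fingers":1,"delta_pos":[5,0,0],"twist":[0,0,0]},{"fingers":1,"delta_pos":[2,0,0],"twist":[0,0,0]},{"fingers":1,"delta_pos":[0,0,0],"twist":[0,0,0]},{"fingers":1,"delta_pos":[0,0,0],"twist":[0,0,0]}]'
python3 -c "
from h import *
st([.5267,-.233,.0065])"
```

```text
time: 22.05
tool_pos: [0.5227, -0.202, 0.1731]
tool_rot: [0.693, -0.138, 0.694, 0.139]
contact_force: [0.3, -0.5, 0.4]
gripper_width: 0.999
time: 22.68
tool_pos: [0.5246, -0.2336, 0.0769]
tool_rot: [0.694, -0.139, 0.693, 0.138]
contact_force: [-0.2, 0.0, 0.2]
gripper_width: 0.997
t 22.68 pos [ 0.5246 -0.2336  0.0769] F [-0.2  0.   0.2] w 0.997 j [-0.55  0.08  1.86  0.    1.2  -0.94]
x [ 0.002 -0.001 -1.   ] y [-0.384  0.923 -0.002] z [0.923 0.384 0.002] jaw yaw deg 22.61
twist to level [-0.    0.09  0.12]
delta cm [ 7.05 -0.01  0.2 ]
```

```bash
python3 -m inch '[{"fingers":1,"delta_pos":[3.5,0,0.2],"twist":[0,0,0]},{"fingers":1,"delta_pos":[2.5,0,0],"twist":[0,0,0]},{"fingers":1,"delta_pos":[1,0,0],"twist":[0,0,0]},{"fingers":1,"delta_pos":[0,0,0],"twist":[0,0,0]},{"fingers":1,"delta_pos":[0,0,0],"twist":[0,0,0]}]'
python3 -c "
from h import *
st([.5267,-.233,.0065])
f=grab('side','s10'); crop(f,290,325,40,10,'s10')"
```

```text
time: 23.3
tool_pos: [0.5266, -0.2334, 0.0071]
tool_rot: [0.694, -0.139, 0.693, 0.138]
contact_force: [0.1, 0.7, -0.2]
gripper_width: 1.003
t 23.3 pos [ 0.5266 -0.2334  0.0071] F [ 0.1  0.7 -0.2] w 1.003 j [-0.55  0.18  1.88 -0.    1.08 -0.94]
x [ 0.003 -0.002 -1.   ] y [-0.384  0.923 -0.003] z [0.923 0.384 0.002] jaw yaw deg 22.58
twist to level [-0.    0.1   0.14]
delta cm [0.06 0.03 0.02]
```

View pics/s10.png

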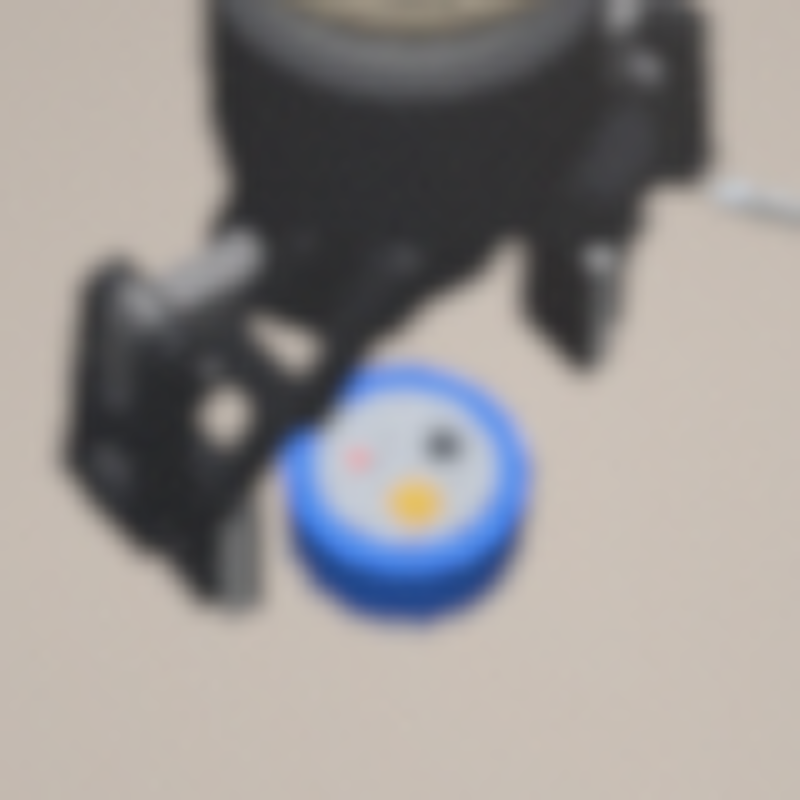

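Blue cup sits between the open fingers. Squeezing twice, at right angles, to centre it.

```bash
python3 -m inch '[{"fingers":0.3,"delta_pos":[0,0,0],"twist":[0,0,0]},{"fingers":0,"delta_pos":[0,0,0],"twist":[0,0,0]},{"fingers":-0.2,"delta_pos":[0,0,0],"twist":[0,0,0]},{"fingers":-0.2,"delta_pos":[0,0,0],"twist":[0,0,0]}]'
python3 -m inch '[{"fingers":0.6,"delta_pos":[0,0,0],"twist":[0,0,0]},{"fingers":0.8,"delta_pos":[0,0,0],"twist":[0,0,0]},{"fingers":0.8,"delta_pos":[0,0,0],"twist":[10,0,0]},{"fingers":0.8,"delta_pos":[0,0,0],"twist":[10,0,0]},{"fingers":0.8,"delta_pos":[0,0,0],"twist":[10,0,0]}]'
python3 -m inch '[{"fingers":0.8,"delta_pos":[0,0,0],"twist":[10,0,0]},{"fingers":0.8,"delta_pos":[0,0,0],"twist":[10,0,0]},{"fingers":0.8,"delta_pos":[0,0,0],"twist":[10,0,0]},{"fingers":0.8,"delta_pos":[0,0,0],"twist":[10,0,0]},{"fingers":0.8,"delta_pos":[0,0,0],"twist":[10,0,0]}]'
python3 -m inch '[{"fingers":0.8,"delta_pos":[0,0,0],"twist":[10,0,0]},{"fingers":0.5,"delta_pos":[0,0,0],"twist":[0,0,0]},{"fingers":0.3,"delta_pos":[0,0,0],"twist":[0,0,0]}]'
python3 -c "
from h import *
st([.527,-.233,.0065],-67.5)"
```

```text
time: 23.85
tool_pos: [0.5261, -0.2332, 0.0064]
tool_rot: [0.694, -0.139, 0.693, 0.138]
contact_force: [0.2, 0.5, 5.1]
gripper_width: 0.56
time: 24.48
tool_pos: [0.5248, -0.2324, 0.0046]
tool_rot: [0.705, 0.048, 0.706, -0.048]
contact_force: [-0.5, 0.2, 0.1]
gripper_width: 0.903
time: 25.1
tool_pos: [0.5248, -0.2324, 0.0046]
tool_rot: [0.619, 0.342, 0.62, -0.342]
contact_force: [0.2, -0.2, 0.3]
gripper_width: 0.901
time: 25.48
tool_pos: [0.5252, -0.2327, 0.005]
tool_rot: [0.589, 0.392, 0.589, -0.392]
contact_force: [0.2, -1.0, -0.0]
gripper_width: 0.649
t 25.48 pos [ 0.5252 -0.2327  0.005 ] F [ 0.2 -1.  -0. ] w 0.649 j [-0.55  0.18  1.88 -0.    1.08  0.63]
x [-0.  0. -1.] y [ 0.923  0.386 -0.   ] z [ 0.386 -0.923 -0.   ] jaw yaw deg -67.3
twist to level [ 0.2  -0.01  0.02]
delta cm [-0.15  0.16  0.1 ]
```

```bash
python3 -m inch '[{"fingers":0.3,"delta_pos":[-0.2,0,0],"twist":[0,0,0]},{"fingers":0,"delta_pos":[0,0,0],"twist":[0,0,0]},{"fingers":-0.2,"delta_pos":[0,0,0],"twist":[0,0,0]},{"fingers":-0.2,"delta_pos":[0,0,0],"twist":[0,0,0]}]'
python3 -m inch '[{"fingers":-0.2,"delta_pos":[-2,0,0],"twist":[0,0,0]},{"fingers":-0.2,"delta_pos":[-4,0,0],"twist":[0,0,0]},{"fingers":-0.2,"delta_pos":[-5,0,0],"twist":[0,0,0]},{"fingers":-0.2,"delta_pos":[-3,0,0],"twist":[0,0,0]},{"fingers":-0.2,"delta_pos":[0,0,0],"twist":[0,0,0]}]'
python3 -c "
from h import *
st([.5294,.0592,.14])"
```

```text
time: 25.98
tool_pos: [0.5259, -0.2331, 0.0082]
tool_rot: [0.589, 0.392, 0.588, -0.392]
contact_force: [-0.8, 0.8, 5.7]
gripper_width: 0.548
time: 26.6
tool_pos: [0.5272, -0.2338, 0.1516]
tool_rot: [0.591, 0.393, 0.586, -0.392]
contact_force: [-0.0, -1.0, -1.2]
gripper_width: 0.552
t 26.6 pos [ 0.5272 -0.2338  0.1516] F [-0.  -1.  -1.2] w 0.552 j [-0.55 -0.    1.81  0.    1.33  0.63]
x [ 0.006 -0.004 -1.   ] y [0.923 0.384 0.004] z [ 0.384 -0.923  0.006] jaw yaw deg -67.43
twist to level [ 0.    0.34 -0.25]
delta cm [  1.05  11.44 -26.98]
```

```bash
python3 -m inch '[{"fingers":-0.2,"delta_pos":[0,1.1,-2.7],"twist":[0,0,0]},{"fingers":-0.2,"delta_pos":[0,2.2,-5.2],"twist":[0,0,0]},{"fingers":-0.2,"delta_pos":[0,2.2,-5.2],"twist":[0,0,0]},{"fingers":-0.2,"delta_pos":[0,2.2,-5.2],"twist":[0,0,0]},{"fingers":-0.2,"delta_pos":[0,2.2,-5.2],"twist":[0,0,0]}]'
python3 -m inch '[{"fingers":-0.2,"delta_pos":[0.5,1.5,-3.5],"twist":[0,0,0]},{"fingers":-0.2,"delta_pos":[0.5,0,0],"twist":[0,0,0]},{"fingers":-0.2,"delta_pos":[0,0,0],"twist":[0,0,0]},{"fingers":-0.2,"delta_pos":[0,0,0],"twist":[0,0,0]}]'
python3 -c "
from h import *
st([.5294,.0592,.1])
f=grab('side','s11'); crop(f,257,205,45,9,'s11')"
```

```text
time: 27.22
tool_pos: [0.5251, 0.0241, 0.1455]
tool_rot: [0.587, 0.392, 0.589, -0.393]
contact_force: [0.8, -1.1, -1.5]
gripper_width: 0.551
time: 27.72
tool_pos: [0.5268, 0.0593, 0.1368]
tool_rot: [0.588, 0.393, 0.588, -0.393]
contact_force: [0.1, -0.6, -0.1]
gripper_width: 0.554
t 27.73 pos [0.5268 0.0593 0.1368] F [ 0.1 -0.6 -0.1] w 0.554 j [-0.03 -0.1   1.92 -0.    1.32  1.15]
x [-0.001 -0.    -1.   ] y [ 0.924  0.382 -0.001] z [ 0.382 -0.924 -0.   ] jaw yaw deg -67.53
twist to level [ 0.   -0.01  0.05]
delta cm [3.68 0.24 0.11]
```

View pics/s11.png

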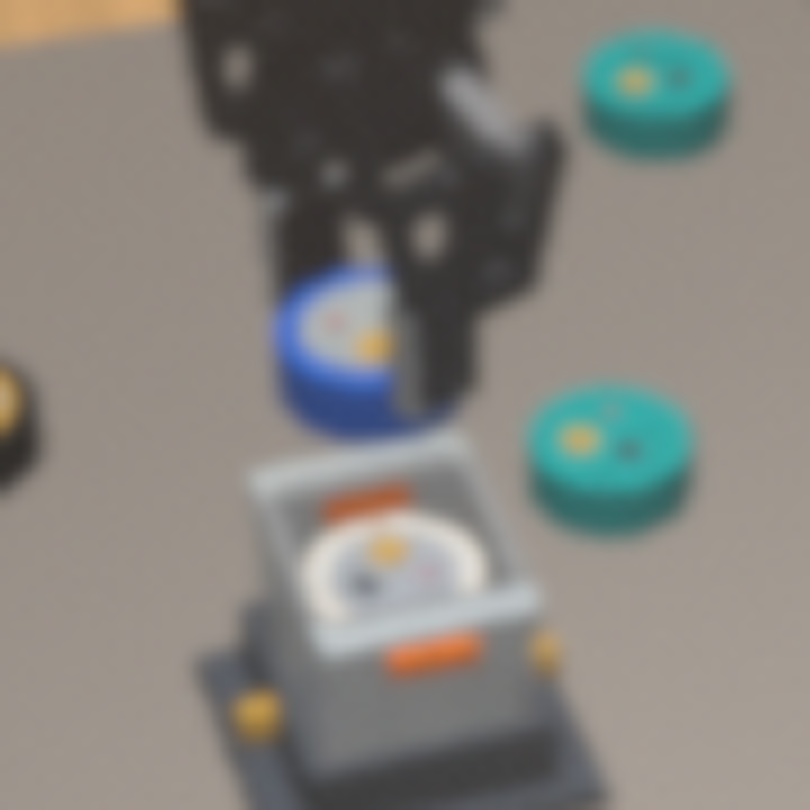

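The blue cup is held level above the magazine; the white one is seen inside, under the lips. Lowering.

```bash
python3 -m inch '[{"fingers":-0.2,"delta_pos":[2,0.2,0.1],"twist":[0,0,0]},{"fingers":-0.2,"delta_pos":[1.7,0,0],"twist":[0,0,0]},{"fingers":-0.2,"delta_pos":[0.4,0,0],"twist":[0,0,0]},{"fingers":-0.2,"delta_pos":[0,0,0],"twist":[0,0,0]},{"fingers":-0.2,"delta_pos":[0,0,0],"twist":[0,0,0]}]'
python3 -c "
from h import *
st([.5294,.0592,.084])"
```

```text
time: 28.4
tool_pos: [0.5297, 0.0603, 0.0969]
tool_rot: [0.588, 0.393, 0.588, -0.392]
contact_force: [0.7, 0.4, -0.0]
gripper_width: 0.554
t 28.4 pos [0.5297 0.0603 0.0969] F [ 0.7  0.4 -0. ] w 0.554 j [-0.03 -0.04  1.94  0.    1.24  1.15]
x [ 0.001 -0.    -1.   ] y [0.923 0.384 0.001] z [ 0.384 -0.923  0.   ] jaw yaw deg -67.43
twist to level [ 0.    0.02 -0.06]
delta cm [ 1.29 -0.07  0.09]
```

```bash
python3 -m inch '[{"fingers":-0.2,"delta_pos":[0.5,-0.05,0.1],"twist":[0,0,0]},{"fingers":-0.2,"delta_pos":[0.4,0,0],"twist":[0,0,0]},{"fingers":-0.2,"delta_pos":[0.2,0,0],"twist":[0,0,0]},{"fingers":-0.2,"delta_pos":[0,0,0],"twist":[0,0,0]}]'
python3 -m inch '[{"fingers":-0.2,"delta_pos":[0.15,0,0],"twist":[0,0,0]},{"fingers":-0.2,"delta_pos":[0.15,0,0],"twist":[0,0,0]},{"fingers":-0.2,"delta_pos":[0,0,0],"twist":[0,0,0]}]'
```

```text
time: 28.9
tool_pos: [0.529, 0.0591, 0.085]
tool_rot: [0.588, 0.392, 0.588, -0.393]
contact_force: [-0.1, -0.1, -0.0]
gripper_width: 0.556
time: 29.28
tool_pos: [0.529, 0.0591, 0.0821]
tool_rot: [0.588, 0.392, 0.588, -0.393]
contact_force: [0.1, 0.1, 0.1]
gripper_width: 0.551
```

```bash
python3 -m inch '[{"fingers":-0.2,"delta_pos":[0.1,0,0],"twist":[0,0,0]},{"fingers":-0.2,"delta_pos":[0.1,0,0],"twist":[0,0,0]},{"fingers":-0.2,"delta_pos":[0,0,0],"twist":[0,0,0]}]'
```

```text
time: 29.65
tool_pos: [0.5291, 0.0591, 0.0801]
tool_rot: [0.588, 0.392, 0.588, -0.393]
contact_force: [-0.6, -0.3, -0.5]
gripper_width: 0.555
```

```bash
python3 -m inch '[{"fingers":-0.2,"delta_pos":[0.1,0,0],"twist":[0,0,0]},{"fingers":-0.2,"delta_pos":[0.1,0,0],"twist":[0,0,0]},{"fingers":-0.2,"delta_pos":[0,0,0],"twist":[0,0,0]}]'
```

```text
time: 30.02
tool_pos: [0.5292, 0.059, 0.0783]
tool_rot: [0.588, 0.392, 0.588, -0.393]
contact_force: [0.6, -0.9, -0.3]
gripper_width: 0.556
```

```bash
python3 -m inch '[{"fingers":-0.2,"delta_pos":[0.1,0,0],"twist":[0,0,0]},{"fingers":-0.2,"delta_pos":[0,0,0],"twist":[0,0,0]}]'
```

```text
time: 30.28
tool_pos: [0.5293, 0.0589, 0.0774]
tool_rot: [0.588, 0.392, 0.588, -0.393]
contact_force: [-0.3, -0.1, 0.6]
gripper_width: 0.553
```

Within about a millimetre of the lips, so I'm releasing here and backing off.

```bash
python3 -m inch '[{"fingers":-0.2,"delta_pos":[0.05,0,0],"twist":[0,0,0]},{"fingers":0.3,"delta_pos":[0,0,0],"twist":[0,0,0]},{"fingers":0.6,"delta_pos":[0,0,0],"twist":[0,0,0]},{"fingers":0.8,"delta_pos":[0,0,0],"twist":[0,0,0]}]'
python3 -m inch '[{"fingers":0.8,"delta_pos":[-3,0,0],"twist":[0,0,0]},{"fingers":0.8,"delta_pos":[-3,0,0],"twist":[0,0,0]},{"fingers":0.8,"delta_pos":[0,0,0],"twist":[0,0,0]}]'
python3 -c "
from h import *
st([.5294,.0592,.1])
f=grab('side','s12'); crop(f,257,215,40,10,'s12')"
```

```text
time: 30.78
tool_pos: [0.529, 0.0592, 0.0766]
tool_rot: [0.588, 0.393, 0.588, -0.392]
contact_force: [0.2, -0.2, 0.3]
gripper_width: 0.901
time: 31.15
tool_pos: [0.5312, 0.0591, 0.1399]
tool_rot: [0.59, 0.394, 0.586, -0.391]
contact_force: [0.3, -0.4, -0.3]
gripper_width: 0.9
t 31.15 pos [0.5312 0.0591 0.1399] F [ 0.3 -0.4 -0.3] w 0.9 j [-0.03 -0.09  1.91  0.    1.32  1.15]
x [ 0.006 -0.    -1.   ] y [0.923 0.384 0.006] z [ 0.384 -0.923  0.002] jaw yaw deg -67.43
twist to level [ 0.    0.13 -0.32]
delta cm [ 3.98 -0.19 -0.08]
```

View pics/s12.png

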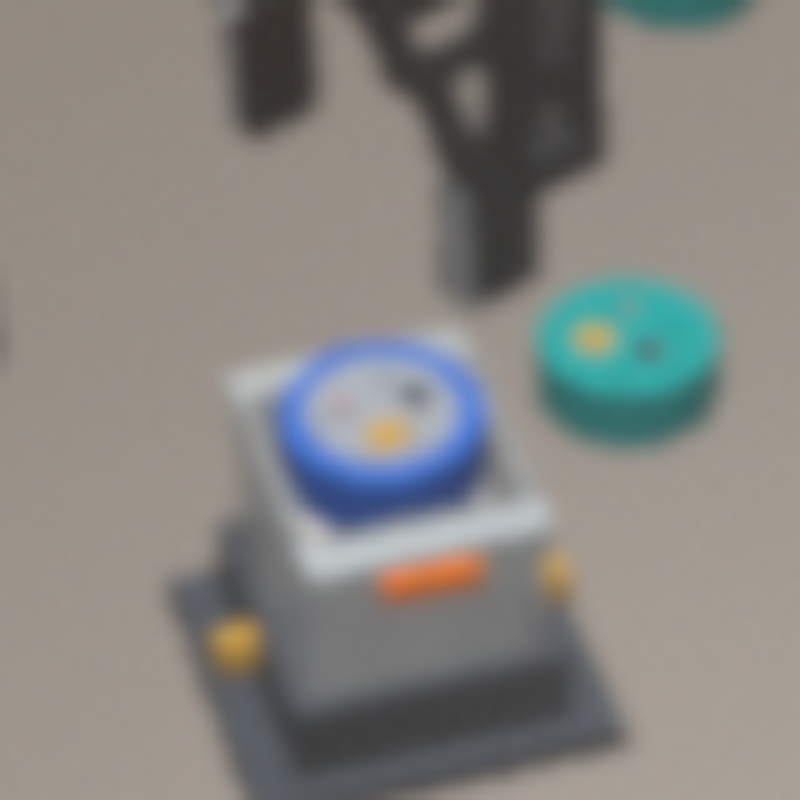

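The blue cup sits level in the mouth (crop (380,415)). Now pressing it with the fingers shut.

```bash
python3 -m inch '[{"fingers":-1,"delta_pos":[0,0,0],"twist":[0,0,0]},{"fingers":-1,"delta_pos":[0,0,0],"twist":[0,0,0]},{"fingers":-1,"delta_pos":[0,0,0],"twist":[0,0,0]},{"fingers":-1,"delta_pos":[0,0,0],"twist":[0,0,0]},{"fingers":-1,"delta_pos":[0,0,0],"twist":[0,0,0]}]'
python3 -m inch '[{"fingers":-1,"delta_pos":[2,0,0],"twist":[0,0,0]},{"fingers":-1,"delta_pos":[1.5,0,0],"twist":[0,0,0]},{"fingers":-1,"delta_pos":[0.5,0,0],"twist":[0,0,0]},{"fingers":-1,"delta_pos":[0,0,0],"twist":[0,0,0]}]'
python3 -c "
from h import *
st([.5294,.0592,.09])"
```

```text
time: 31.82
tool_pos: [0.5291, 0.0591, 0.1367]
tool_rot: [0.588, 0.392, 0.588, -0.393]
contact_force: [0.1, 0.2, 0.3]
gripper_width: -0.003
time: 32.33
tool_pos: [0.5286, 0.0591, 0.0958]
tool_rot: [0.588, 0.392, 0.589, -0.393]
contact_force: [0.6, -0.6, 0.7]
gripper_width: 0.002
t 32.33 pos [0.5286 0.0591 0.0958] F [ 0.6 -0.6  0.7] w 0.002 j [-0.03 -0.04  1.95 -0.    1.24  1.15]
x [-0.002  0.    -1.   ] y [ 0.923  0.384 -0.002] z [ 0.384 -0.923 -0.001] jaw yaw deg -67.44
twist to level [ 0.   -0.04  0.09]
delta cm [0.58 0.08 0.02]
```

```bash
python3 -m inch '[{"fingers":-1,"delta_pos":[0.3,0,0],"twist":[0,0,0]},{"fingers":-1,"delta_pos":[0.2,0,0],"twist":[0,0,0]},{"fingers":-1,"delta_pos":[0.1,0,0],"twist":[0,0,0]},{"fingers":-1,"delta_pos":[0,0,0],"twist":[0,0,0]}]'
python3 -m inch '[{"fingers":-1,"delta_pos":[0.1,0,0],"twist":[0,0,0]},{"fingers":-1,"delta_pos":[0.1,0,0],"twist":[0,0,0]},{"fingers":-1,"delta_pos":[0,0,0],"twist":[0,0,0]}]'
```

```text
time: 32.83
tool_pos: [0.5292, 0.0591, 0.0908]
tool_rot: [0.588, 0.393, 0.588, -0.393]
contact_force: [-0.7, 0.5, -0.5]
gripper_width: 0.0
time: 33.2
tool_pos: [0.5292, 0.0591, 0.0888]
tool_rot: [0.588, 0.393, 0.588, -0.392]
contact_force: [0.7, 1.0, 0.7]
gripper_width: 0.003
```

```bash
python3 -m inch '[{"fingers":-1,"delta_pos":[0.1,0,0],"twist":[0,0,0]},{"fingers":-1,"delta_pos":[0.1,0,0],"twist":[0,0,0]},{"fingers":-1,"delta_pos":[0,0,0],"twist":[0,0,0]}]'
```

```text
time: 33.58
tool_pos: [0.5298, 0.0592, 0.0878]
tool_rot: [0.588, 0.393, 0.588, -0.392]
contact_force: [-1.1, 0.7, 5.4]
gripper_width: -0.0
```

```bash
python3 -m inch '[{"fingers":-1,"delta_pos":[0.1,0,0],"twist":[0,0,0]},{"fingers":-1,"delta_pos":[0.1,0,0],"twist":[0,0,0]},{"fingers":-1,"delta_pos":[0,0,0],"twist":[0,0,0]}]'
```

```text
time: 33.95
tool_pos: [0.53, 0.0591, 0.0863]
tool_rot: [0.589, 0.393, 0.588, -0.392]
contact_force: [-1.9, 0.4, 6.4]
gripper_width: 0.003
```

```bash
python3 -m inch '[{"fingers":-1,"delta_pos":[0.1,0,0],"twist":[0,0,0]},{"fingers":-1,"delta_pos":[0.1,0,0],"twist":[0,0,0]},{"fingers":-1,"delta_pos":[0.1,0,0],"twist":[0,0,0]}]'
python3 -m inch '[{"fingers":-1,"delta_pos":[0.1,0,0],"twist":[0,0,0]},{"fingers":-1,"delta_pos":[0.1,0,0],"twist":[0,0,0]},{"fingers":-1,"delta_pos":[0.1,0,0],"twist":[0,0,0]}]'
```

```text
time: 34.33
tool_pos: [0.5305, 0.059, 0.0835]
tool_rot: [0.589, 0.393, 0.587, -0.392]
contact_force: [0.0, -1.5, 5.0]
gripper_width: 0.001
time: 34.7
tool_pos: [0.5306, 0.0587, 0.0809]
tool_rot: [0.589, 0.393, 0.587, -0.392]
contact_force: [-1.5, -1.2, 8.3]
gripper_width: 0.004
```

```bash
python3 -m inch '[{"fingers":-1,"delta_pos":[0.15,0,0],"twist":[0,0,0]},{"fingers":-1,"delta_pos":[0.15,0,0],"twist":[0,0,0]},{"fingers":-1,"delta_pos":[0.1,0,0],"twist":[0,0,0]}]'
python3 -m inch '[{"fingers":-1,"delta_pos":[0.15,0,0],"twist":[0,0,0]},{"fingers":-1,"delta_pos":[0.15,0,0],"twist":[0,0,0]},{"fingers":-1,"delta_pos":[0.1,0,0],"twist":[0,0,0]}]'
```

```text
time: 35.08
tool_pos: [0.5306, 0.0588, 0.0769]
tool_rot: [0.589, 0.393, 0.587, -0.392]
contact_force: [-2.0, -1.7, 9.1]
gripper_width: 0.003
time: 35.45
tool_pos: [0.5307, 0.0587, 0.073]
tool_rot: [0.589, 0.393, 0.587, -0.392]
contact_force: [-1.5, -0.9, 10.1]
gripper_width: -0.002
```

```bash
python3 -m inch '[{"fingers":-1,"delta_pos":[0.15,0,0],"twist":[0,0,0]},{"fingers":-1,"delta_pos":[0.15,0,0],"twist":[0,0,0]},{"fingers":-1,"delta_pos":[0.1,0,0],"twist":[0,0,0]}]'
python3 -m inch '[{"fingers":-1,"delta_pos":[0.1,0,0],"twist":[0,0,0]},{"fingers":-1,"delta_pos":[0.1,0,0],"twist":[0,0,0]},{"fingers":-1,"delta_pos":[0,0,0],"twist":[0,0,0]}]'
```

```text
time: 35.83
tool_pos: [0.5307, 0.0588, 0.0691]
tool_rot: [0.589, 0.393, 0.587, -0.392]
contact_force: [-2.4, -1.2, 10.9]
gripper_width: 0.002
time: 36.2
tool_pos: [0.5307, 0.0587, 0.067]
tool_rot: [0.589, 0.393, 0.587, -0.392]
contact_force: [-1.7, -0.9, 9.7]
gripper_width: 0.005
```

```bash
python3 -m inch '[{"fingers":-1,"delta_pos":[0.1,0,0],"twist":[0,0,0]},{"fingers":-1,"delta_pos":[0.1,0,0],"twist":[0,0,0]},{"fingers":-1,"delta_pos":[0,0,0],"twist":[0,0,0]}]'
python3 -m inch '[{"fingers":-1,"delta_pos":[0.1,0,0],"twist":[0,0,0]},{"fingers":-1,"delta_pos":[0,0,0],"twist":[0,0,0]}]'
```

```text
time: 36.58
tool_pos: [0.5307, 0.0588, 0.065]
tool_rot: [0.589, 0.393, 0.587, -0.392]
contact_force: [-2.0, -0.7, 10.1]
gripper_width: -0.003
time: 36.83
tool_pos: [0.5307, 0.0588, 0.064]
tool_rot: [0.589, 0.393, 0.587, -0.392]
contact_force: [-1.5, -1.0, 10.1]
gripper_width: -0.006
```

```bash
python3 -m inch '[{"fingers":-1,"delta_pos":[0.05,0,0],"twist":[0,0,0]},{"fingers":-1,"delta_pos":[0,0,0],"twist":[0,0,0]}]'
```

```text
time: 37.08
tool_pos: [0.5306, 0.0587, 0.0632]
tool_rot: [0.589, 0.393, 0.587, -0.392]
contact_force: [-1.6, -0.7, 7.7]
gripper_width: -0.003
```

```bash
python3 -m inch '[{"fingers":-1,"delta_pos":[0.05,0,0],"twist":[0,0,0]},{"fingers":-1,"delta_pos":[0,0,0],"twist":[0,0,0]}]'
```

```text
time: 37.33
tool_pos: [0.5306, 0.0587, 0.0627]
tool_rot: [0.589, 0.393, 0.587, -0.392]
contact_force: [-0.5, -0.7, 7.9]
gripper_width: -0.002
```

```bash
python3 -m inch '[{"fingers":-1,"delta_pos":[0.05,0,0],"twist":[0,0,0]},{"fingers":-1,"delta_pos":[0,0,0],"twist":[0,0,0]}]'
```

```text
time: 37.58
tool_pos: [0.5306, 0.0587, 0.0622]
tool_rot: [0.589, 0.393, 0.587, -0.392]
contact_force: [-0.4, -1.6, 8.8]
gripper_width: 0.0
```

```bash
python3 -m inch '[{"fingers":-1,"delta_pos":[0.03,0,0],"twist":[0,0,0]},{"fingers":-1,"delta_pos":[0,0,0],"twist":[0,0,0]}]'
```

```text
time: 37.83
tool_pos: [0.5306, 0.0587, 0.0619]
tool_rot: [0.589, 0.393, 0.587, -0.392]
contact_force: [-2.2, -0.6, 7.6]
gripper_width: 0.0
```

Force dropped from 10 to 8 N at 0.0632, which fits the lips snapping shut. Backing off slowly to confirm it holds.

```bash
python3 -m inch '[{"fingers":-1,"delta_pos":[-0.1,0,0],"twist":[0,0,0]},{"fingers":-1,"delta_pos":[0,0,0],"twist":[0,0,0]}]'
python3 -m inch '[{"fingers":-1,"delta_pos":[-0.1,0,0],"twist":[0,0,0]},{"fingers":-1,"delta_pos":[0,0,0],"twist":[0,0,0]}]'
python3 -m inch '[{"fingers":-1,"delta_pos":[-0.1,0,0],"twist":[0,0,0]},{"fingers":-1,"delta_pos":[0,0,0],"twist":[0,0,0]}]'
python3 -m inch '[{"fingers":-1,"delta_pos":[-0.1,0,0],"twist":[0,0,0]},{"fingers":-1,"delta_pos":[0,0,0],"twist":[0,0,0]}]'
```

```text
time: 38.08
tool_pos: [0.5306, 0.0587, 0.063]
tool_rot: [0.589, 0.393, 0.587, -0.392]
contact_force: [-0.7, -1.1, 8.3]
gripper_width: 0.001
time: 38.33
tool_pos: [0.5304, 0.0588, 0.0632]
tool_rot: [0.589, 0.393, 0.587, -0.392]
contact_force: [0.9, -1.6, 5.6]
gripper_width: 0.0
time: 38.58
tool_pos: [0.5296, 0.059, 0.0633]
tool_rot: [0.588, 0.393, 0.588, -0.392]
contact_force: [1.8, -1.4, 4.0]
gripper_width: -0.001
time: 38.83
tool_pos: [0.5284, 0.0592, 0.0634]
tool_rot: [0.588, 0.392, 0.589, -0.393]
contact_force: [0.1, 0.3, 1.6]
gripper_width: 0.001
```

```bash
python3 -m inch '[{"fingers":-1,"delta_pos":[-0.5,0,0],"twist":[0,0,0]},{"fingers":-1,"delta_pos":[-3,0,0],"twist":[0,0,0]},{"fingers":-1,"delta_pos":[-5,0,0],"twist":[0,0,0]},{"fingers":-1,"delta_pos":[-5,0,0],"twist":[0,0,0]},{"fingers":-1,"delta_pos":[0,0,0],"twist":[0,0,0]}]'
python3 -m inch '[{"fingers":-1,"delta_pos":[0,-2,4],"twist":[0,0,0]},{"fingers":-1,"delta_pos":[0,-2,4],"twist":[0,0,0]},{"fingers":-1,"delta_pos":[0,-2,4],"twist":[0,0,0]},{"fingers":-1,"delta_pos":[0,0,0],"twist":[0,0,0]},{"fingers":-1,"delta_pos":[0,0,0],"twist":[0,0,0]}]'
python3 - <<'E'
from h import *
st()
f=grab('side','s13'); crop(f,257,225,40,10,'s13')
g=grab('top','t13'); cv2.imwrite('pics/t13.png',g['pixels'])
for n,f,c in(("top",g,(258,228)),("side",f,(255,222))):
    X=pts(f); h=cv2.cvtColor(f['pixels'],cv2.COLOR_BGR2HSV); m=np.zeros((420,560),bool); m[c[1]-16:c[1]+16,c[0]-16:c[0]+16]=1
    m&=(h[...,0]>100)&(h[...,0]<130)&(h[...,1]>120)
    print(n,m.sum(),np.median(X[m],0).round(4))
E
```

```text
time: 39.45
tool_pos: [0.5319, 0.0591, 0.2047]
tool_rot: [0.591, 0.394, 0.585, -0.391]
contact_force: [0.2, 0.3, 0.5]
gripper_width: -0.001
time: 40.08
tool_pos: [0.5192, -0.0743, 0.1978]
tool_rot: [0.587, 0.393, 0.589, -0.393]
contact_force: [0.3, 0.3, -0.4]
gripper_width: -0.003
t 40.08 pos [ 0.5192 -0.0743  0.1978] F [ 0.3  0.3 -0.4] w -0.003 j [-0.28 -0.17  1.88  0.    1.43  0.89]
x [-0.002  0.001 -1.   ] y [ 0.924  0.383 -0.001] z [ 0.383 -0.924 -0.002] jaw yaw deg -67.46
twist to level [ 0.   -0.1   0.08]
top 111 [0.5278 0.0604 0.0632]
side 10 [0.5336 0.0545 0.0624]
```

View pics/s13.png

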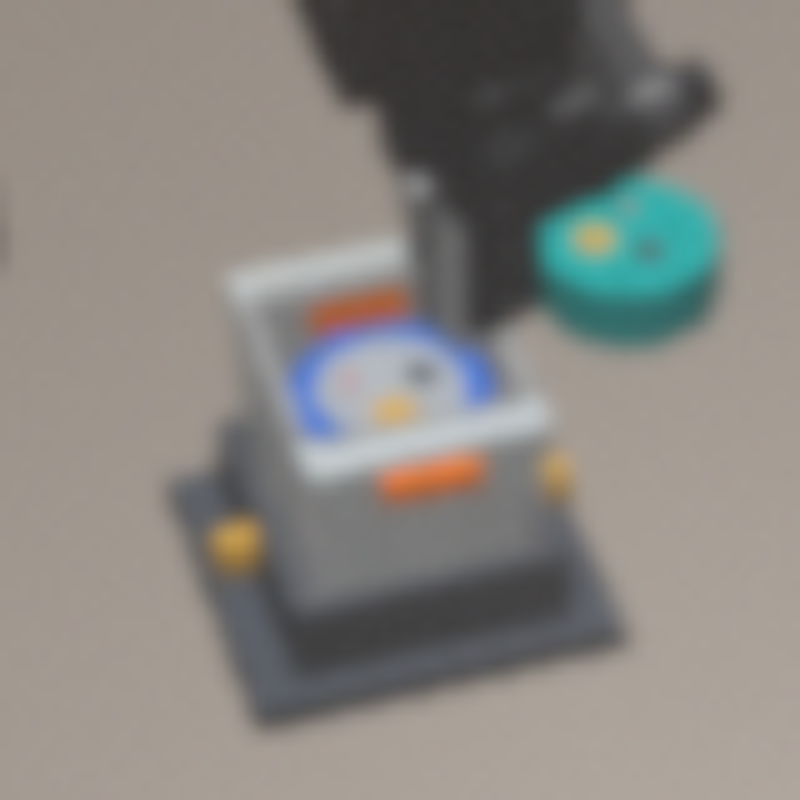

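View pics/t13.png

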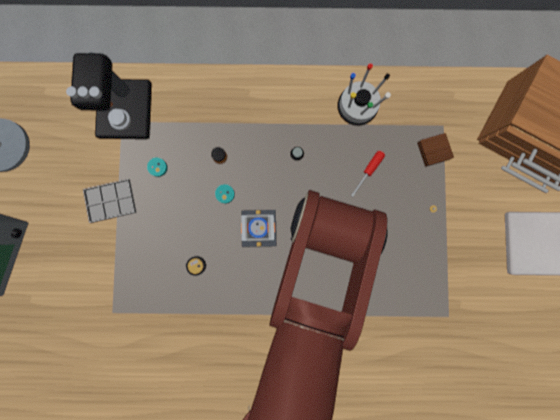

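The side view shows the blue cup level under the lips (crop (390,385)). The top view shows it in the well at (258,228), with the black cup (196,266) and the other things where they started. The arm is clear, so I'm handing in.

```bash
python3 -c "
from plant import manip
print(manip.job_done())"
```

```text
the job is handed in; nothing more can be done
None
```

Both cups are in the magazine, white first and blue on top, and I handed the job in at about 40 s. I centred each cup by squeezing it twice at right angles, set it flat on the lips, and pressed it down with the shut fingers.

- **Force:** the highest press reading was 10.9 N, against the 25 N limit. Readings come only at the end of each move.
- **Lips closed:** as I backed off, the force faded to nothing at tool height 0.063 m both times, so the lips were holding each cup. On the blue press, the force also dropped from 10 to 8 N at that height.
- **Final pictures:** the blue cup's top is level at 0.0624–0.0632 m, matching that lip plane. The black cup and the other bystanders that can be seen are where they started.
- **Disagreements:** the side camera read the cup's position a few mm off the top camera. It had only 10 visible blue pixels, so I relied on touch and the top view. There was also a small sideways force, up to about 4 N, while pressing the white cup, probably rubbing on the well wall.

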